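Mount a ring transformer on its stud

TASK

Mount the ring transformer on the upright stud in the opened power supply: put the large rubber washer over the stud first, then the transformer with its solder lugs up, then the small rubber washer, and last the dished steel plate, each lowered right down so that it lies flat on the one before. Lower the transformer gently, do not let it drop down the stud, and leave the heat sink, the tin and the capacitor on the bench where they are.

Things in the scene. Friction and masses are not known exactly. Their poses are not given: they have to be found in the camera images.
- pad_large: Large rubber washer: a flat black hard-rubber washer, stiff, 60 mm in diameter, 7 mm thick, with a plain 14 mm hole through its middle; it lies flat. Origin: centre of its underside; z up.
- pad_small: Small rubber washer: a flat black hard-rubber washer, stiff, 42 mm in diameter, 7 mm thick, with a plain 14 mm hole through its middle; it lies flat. Origin: centre of its underside; z up.
- transformer: Ring (toroidal) transformer: copper-coloured wound ring 64 mm in diameter, 20 mm high, 0.26 to 0.42 kg, lying flat with its solder lugs up; 14 mm hole down its black potted middle, so it fits the stud at any turn. The four small lugs, in a row near the edge of the upper face, rise 5.5 mm above it, within the outline. Origin: centre of its underside; z up.
- clamp_plate: Dished steel plate: bright pressed washer 54 mm in diameter, 7.5 mm high, 14 mm hole. It already lies the right way up: its sunken middle (34 mm in diameter, 3 mm thick) is its underside and rests on the bench; its flat rim (4.5 mm thick) stands 3 to 7.5 mm above the bench. Origin: centre of its underside; z up.
- chassis: Opened power supply, firm: grey tray 220 x 150 mm, floor 8 mm above the bench. Origin: at bench height on the axis of its upright 8 mm stud, which rises to 56 mm above the bench (last 6 mm tapered). In its own axes: rear panel (58 mm high) at x=-75 mm, black front panel (59 mm) at x=145, circuit board with parts 45 mm high at x=79 to 137; sides y=-75 and 75 open.
- foam_tray: White foam parts tray, 190 by 140 mm and 55 mm high, open on top; it stands firmly on the other side of the bench from the power supply and is not needed. Origin: centre of its underside; its long side lies along its x axis.
- heat_sink: Heat sink: finned aluminium block 40 x 30 mm, 24 mm high, fins up. Not needed: leave it. Origin: centre of its underside; its 40 mm side lies along its x axis.
- flux_tin: Flux tin: closed round aluminium tin 44 mm in diameter, 20 mm high. Not needed: leave it. Origin: centre of its underside.
- capacitor: Capacitor: dark upright cylinder 30 mm in diameter, 36 mm high with a bright top. Not needed: leave it. Origin: centre of its underside.
Things that resemble listed ones, but are neither listed nor needed, are in the scene too. Leave any blue, green or yellow look-alike of the pad_small alone.

How it is judged:
By the outcome, as a careful person would: the job done as asked, in the order asked, and still so for the second after the job is handed in, with the robot touching nothing.
It also fails if it takes over 115 s, if anything falls off the work surface, if the arm or the gripper's body presses on something with over 40 N, if the wrist force passes 120 N, or if a joint passes its speed limit or range.

ROBOT

A 7-joint arm with a two-finger parallel gripper is mounted at the origin on the work surface. World frame = base frame: x ahead of the robot, y to its left, z up, the work surface at z = 0. Lengths are in m, angles in rad, forces in N, time in s.
With the tool pointing down it reaches from about 0.425 to 0.925 m from the base axis. Payload 6.8 kg.
Tool frame: the origin (TCP) lies between the finger pads; the fingertips stand finger_overhang ahead of it and the grasp point (between the pads) lies 6 mm ahead of it (finger_overhang is the distance from the TCP to the fingertips, in m); z points along the fingers, y is the line along which they close (so a half turn about z gives the same grasp; the last joint's range is limited). The gripper opens to 85 mm and grips with 20 to 120 N. Pads are 22 mm wide; open, the fingers measure 114 mm over their backs; the gripper's body (76 mm by 85 mm) begins 54 mm behind the grasp point. The pads swing forward as they close: fully open they stand 13 mm farther back than shut.
Start: joints at [1.048, 0.477, 0.022, 1.555, -0.011, 1.109, -0.083], TCP at [0.272, -0.618, 0.256] pointing down, gripper open.
Joint ranges: [-2.96, 2.96], [-0.34, 2.1], [-1.41, 1.46], [0.24, 2.44], [-1.37, 4.51], [0.17, 1.92], [-2.96, 2.96]. Speed limits (rad/s): [2.39, 2.39, 3.14, 3.14, 3.14, 3.14, 3.14].

INTERFACE

Orientations are given as a unit quaternion [w, x, y, z].
In Python, from station import * gives the robot as it stands.
- The arm moves only by the tool drive_tool, never from a script. Its argument "increments" is a list of rows, each an object of numbers: "claw": the finger opening in m, from 0 to 0.0854; "dx", "dy", "dz": the shift along the tool's x, y, z in m; "wx", "wy", "wz": the turn, a rotation vector about the tool's x, y, z in degrees. A call has 1 to 20 rows; each row shifts and turns the commanded pose from where the row before left it, along the tool's axes as they then stand; what a row does not reach is not made up. A row lasts 1/8 s, in which the tool goes at most 62.5 mm and 10.7 degrees, less where a joint would pass 70% of its speed; a pose out of reach is approached as far as the arm can. A call with a gripper value outside its range is refused whole. The fingers move at their own pace and stop on an object; "newtons" is the grip in N (left out, the last holds). Time passes only in rows, so rows that do not move let the fingers close. It gives the time, the measured TCP pose, the force, the opening and the grip force at its end, in the units of the state.
- get_obs(): the state, without advancing time (a new reading comes with each control period).
- read_camera(name): name is "scene" or "side" or "wrist"; returns (picture, depth): 480x640x3 uint8, red, green, blue; 480x640 float32, m along the optical axis (not along the pixel's ray), 0 where there is no reading.
- calibration(name): a dict with "intrinsics" (3x3 intrinsics, pixels), "k1" (the pictures are not rectified: a ray, as slopes to the right and down, at radius r is drawn at 1 + k1 r^2 times it, then the intrinsics apply), "R" (3x3) and "t" (3): a world point X has camera coordinates R X + t; the wrist camera has in their place "mount" (4x4, takes a point from camera to tool coordinates, whose origin is the TCP and whose axes are the flange's). Camera axes: x right, y down, z forward; pixel columns grow to the right and rows downward; lengths in m; the calibration is good to about 2 mm. A picture is of the moment at which its call begins: read the wrist's pose just before it. calibration takes no time and is no camera call.
- hand_in(): hands the job in; it is judged then, once.
The state is a dict: "t": time; "q": joint angles; "joint_vel": joint speeds; "joint_torque": joint torques, N m; "eef_pos": TCP position; "tool_rot": TCP orientation; "contact_force": force on the tool from outside, world axes, zero at the start; "torque": the same for the moment, N m; "gripper_width": opening from 0.0 (shut) to 1.0 (fully open); "grasp_force": force on a finger pad.
Only numpy, scipy, OpenCV 4.12 (cv2) and the standard library are available. Lean on these libraries where they do the work, as an engineer would, in place of code of your own. Each camera call takes 0.05 s, during which the arm holds its last target. There are 200 camera calls.

## Working session

There is one attempt and no reset: what is moved stays moved. The work goes in short steps, Python scripts to look and compute and a tool call to move; the robot and the scene stay as the last step left them, time stands still between calls to the robot, and variables do not carry over. Pictures are saved under pics/ and viewed, at most 14 in all, crops included, and the job is handed in when it is done.

Besides the shell and the picture viewer there is one more tool, called after ">>>" as a command line: name --argument value ..., lists and objects as JSON in quotes. drive_tool: Moves the arm, as the interface text tells. Its arguments: {"type":"object","properties":{"increments":{"type":"array","items":{"type":"object","properties":{"claw":{"type":"number"},"dx":{"type":"number"},"dy":{"type":"number"},"dz":{"type":"number"},"wx":{"type":"number"},"wy":{"type":"number"},"wz":{"type":"number"}}}},"newtons":{"type":"number"}},"required":["increments"]}

```bash
ls; mkdir -p pics; cat > h.py <<'E'
import numpy as np, cv2
from station import *
from scipy.spatial.transform import Rotation as Ro
def cam(name):
    o=get_obs(); p,d=read_camera(name); c=calibration(name)
    if name=="wrist":
        T=np.eye(4); w,x,y,z=o["tool_rot"]; T[:3,:3]=Ro.from_quat([x,y,z,w]).as_matrix(); T[:3,3]=o["eef_pos"]
        M=T@np.array(c["mount"]); R=M[:3,:3].T; t=-R@M[:3,3]
    else: R=np.array(c["R"]); t=np.array(c["t"])
    return p,d,(np.array(c["intrinsics"]),c["k1"],R,t)
def rays(uv,C):
    K,k1,R,t=C; uv=np.asarray(uv,float).reshape(-1,1,2)
    n=cv2.undistortPoints(uv,K,np.array([k1,0,0,0.]))[:,0]
    return (np.c_[n,np.ones(len(n))]@R), -R.T@t
def onplane(uv,C,z):
    d,o=rays(uv,C); return o+d*((z-o[2])/d[:,2])[:,None]
def proj(X,C):
    K,k1,R,t=C
    return cv2.projectPoints(np.asarray(X,float).reshape(-1,3),cv2.Rodrigues(R)[0],t,K,np.array([k1,0,0,0.]))[0][:,0]
def save(n,p): cv2.imwrite("pics/"+n,p[:,:,::-1])
E
python3 - <<'E'
from h import *
o=get_obs(); print(o)
for n in("scene","side","wrist"):
    p,d,C=cam(n); save(n+"0.png",p); np.savez("pics/"+n+"0.npz",p=p,d=d,K=C[0],k=C[1],R=C[2],t=C[3]); print(n,C[0][0,0],C[1],-C[2].T@C[3],C[2][2])
import station; print([x for x in dir(station) if x[0]!='_'])
E
```

```text
pics
{'t': 0.0, 'q': array([ 1.04790881,  0.47778772,  0.02235712,  1.55648903, -0.01149252,
        1.10929974, -0.08310467]), 'joint_vel': array([ 0.00085301,  0.00043214,  0.00040459, -0.00051239, -0.00099431,
        0.00105607,  0.00014478]), 'joint_torque': array([-2.12438777e-04, -5.96443534e+01,  1.60789009e+00, -2.81196696e+01,
        1.24652154e-02,  9.27776797e-03,  2.43896892e-05]), 'eef_pos': array([ 0.27177027, -0.6172544 ,  0.25531845]), 'tool_rot': array([-8.89000516e-04,  9.78570012e-01,  2.05912292e-01, -2.65138708e-04]), 'contact_force': array([ 0.14681371,  0.40480392, -0.28280517]), 'torque': array([-0.00310051, -0.01464225, -0.02626761]), 'grasp_force': 0.0, 'gripper_width': 0.9985233774784786}
scene 513.1416065101524 -0.0009205464089298658 [ 1.07531306 -0.06541666  0.93137724] [-0.5105116   0.06516251 -0.85739825]
side 501.1717179515478 0.011568159709591477 [0.11898151 0.48911034 0.66527062] [ 0.44631792 -0.55614213 -0.70107506]
wrist 335.0170541866169 -0.016445454169499434 [ 0.34111044 -0.58734706  0.37354747] [-0.27295858 -0.11742053 -0.95483299]
['PlanningError', 'calibration', 'finger_overhang', 'get_obs', 'hand_in', 'read_camera']
```

View pics/scene0.png

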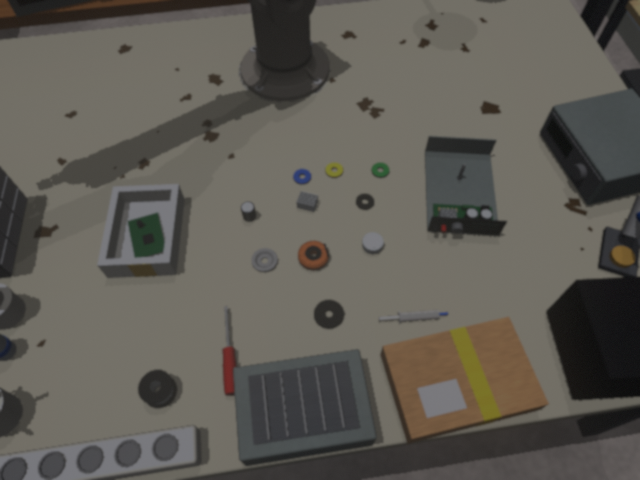

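View pics/side0.png

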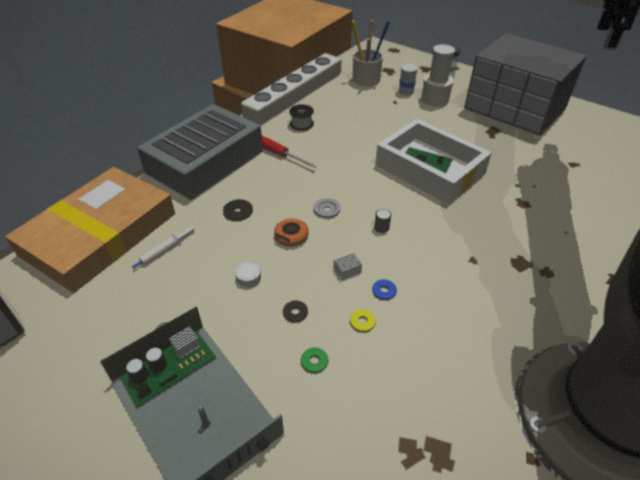

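View pics/wrist0.png

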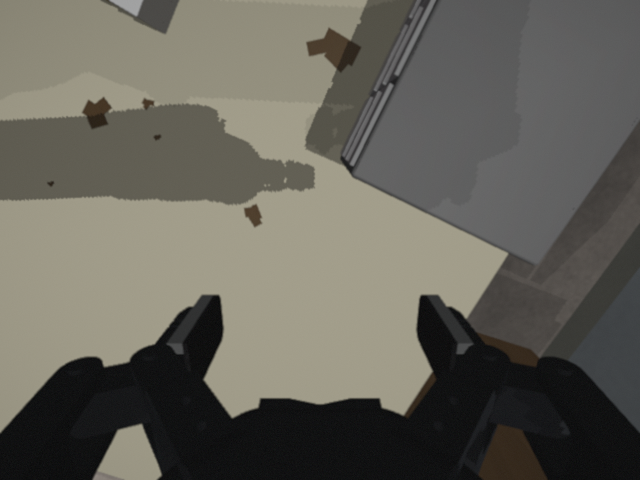

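The scene view shows:
- pad_large at (329,313)
- transformer at (313,254)
- plate at (264,260)
- pad_small at (365,201)
- tin at (373,242)
- heat sink at (307,201)
- stud at about (461,172), with the rear panel near row 145 and the front panel near row 225

In the side view they are at:
- pad_large at (238,209)
- transformer at (291,232)
- plate at (327,207)
- pad_small at (295,311)
- stud at about (203,417)

The wrist view shows only the bench and boxes. Next I'll measure positions in both views.

```bash
python3 - <<'E'
from h import *
D={}
for n in("scene","side"):
    z=np.load(f"pics/{n}0.npz"); D[n]=(z["p"],z["d"],(z["K"],float(z["k"]),z["R"],z["t"]))
P={"pad_large":((329,313),(238,209),.007),"transformer":((313,254),(291,232),.02),"plate":((264,260),(327,207),.0075),"pad_small":((365,201),(295,311),.007),"tin":((373,242),(248,274),.02),"cap":((248,205),(383,215),.036),"sink":((307,201),(347,265),.024)}
for k,(a,b,h) in P.items():
    for n,c in(("scene",a),("side",b)):
        p,d,C=D[n]; r=26 if n=="scene" else 30
        x0,y0=c[0]-r,c[1]-r
        w=p[y0:y0+2*r,x0:x0+2*r]; wb=cv2.cvtColor(w,cv2.COLOR_RGB2LAB).astype(float)
        # background = median of border
        bd=np.concatenate([wb[0],wb[-1],wb[:,0],wb[:,-1]]); 
        m=(np.linalg.norm(wb-np.median(bd,0),axis=2)>28).astype(np.uint8)
        cs,_=cv2.findContours(m,cv2.RETR_EXTERNAL,cv2.CHAIN_APPROX_NONE)
        cs=[q for q in cs if cv2.contourArea(q)>60]
        q=min(cs,key=lambda q:np.linalg.norm(q.mean((0,1))-r))[:,0]+[x0,y0]
        X=onplane(q,C,h)[:,:2]; 
        (cx,cy),rad=cv2.minEnclosingCircle(X.astype(np.float32)); print(k,n,"area",len(q),"circ",round(cx,4),round(cy,4),"diam",round(2*rad,4),"mean ray",onplane([c],C,h)[0][:2].round(4))
p,d,C=D["scene"]; p2,d2,C2=D["side"]
c1=cv2.resize(p[125:245,410:520],None,fx=5,fy=5,interpolation=cv2.INTER_CUBIC)
c2=cv2.resize(p2[310:480,95:295],None,fx=4,fy=4,interpolation=cv2.INTER_CUBIC)[:600]
save("c1.png",cv2.convertScaleAbs(c1,alpha=1.6)); save("c2.png",cv2.convertScaleAbs(c2,alpha=1.6))
E
```

```text
pad_large scene area 86 circ 0.7016 0.0043 diam 0.0615 mean ray [0.7006 0.0056]
pad_large side area 77 circ 0.6976 0.0072 diam 0.068 mean ray [0.6984 0.0047]
transformer scene area 90 circ 0.5783 -0.0049 diam 0.0704 mean ray [ 0.5746 -0.0068]
transformer side area 98 circ 0.5644 0.0045 diam 0.0845 mean ray [ 0.5649 -0.    ]Traceback (most recent call last):
  File "<stdin>", line 16, in <module>
ValueError: min() iterable argument is empty
```

```bash
python3 - <<'E'
from h import *
D={}
for n in("scene","side"):
    z=np.load(f"pics/{n}0.npz"); D[n]=(z["p"],z["d"],(z["K"],float(z["k"]),z["R"],z["t"]))
P={"plate":((264,260),(327,207),.0075),"pad_small":((365,201),(295,311),.007),"tin":((373,242),(248,274),.02),"cap":((248,205),(383,215),.036),"sink":((307,201),(347,265),.024)}
for k,(a,b,h) in P.items():
    print(k,onplane([a],D["scene"][2],h)[0].round(3),onplane([b],D["side"][2],h)[0].round(3))
p,d,C=D["scene"]; p2,d2,C2=D["side"]
c1=cv2.resize(p[125:245,410:520],None,fx=5,fy=5,interpolation=cv2.INTER_CUBIC)
c2=cv2.resize(p2[310:480,95:295],None,fx=3.5,fy=3.5,interpolation=cv2.INTER_CUBIC)
save("c1.png",cv2.convertScaleAbs(c1,alpha=1.6)); save("c2.png",cv2.convertScaleAbs(c2,alpha=1.6))
E
```

```text
plate [ 0.566 -0.107  0.007] [ 0.563 -0.107  0.007]
pad_small [0.454 0.126 0.007] [0.451 0.126 0.007]
tin [0.566 0.119 0.02 ] [0.557 0.123 0.02 ]
cap [ 0.445 -0.126  0.036] [ 0.448 -0.127  0.036]
sink [ 0.446 -0.001  0.024] [0.434 0.006 0.024]
```

View pics/c1.png

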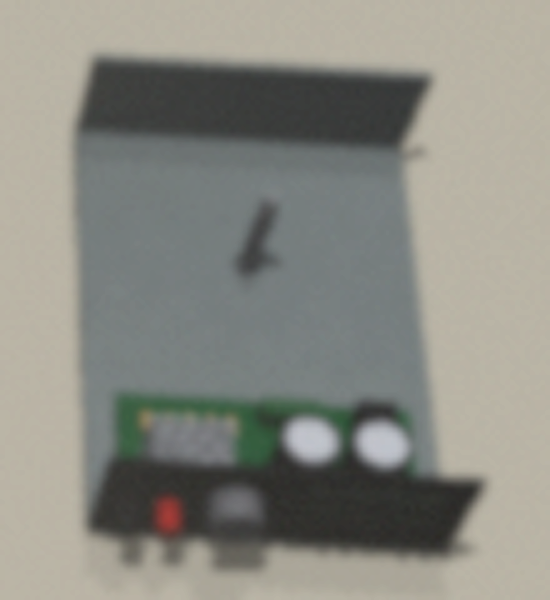

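View pics/c2.png

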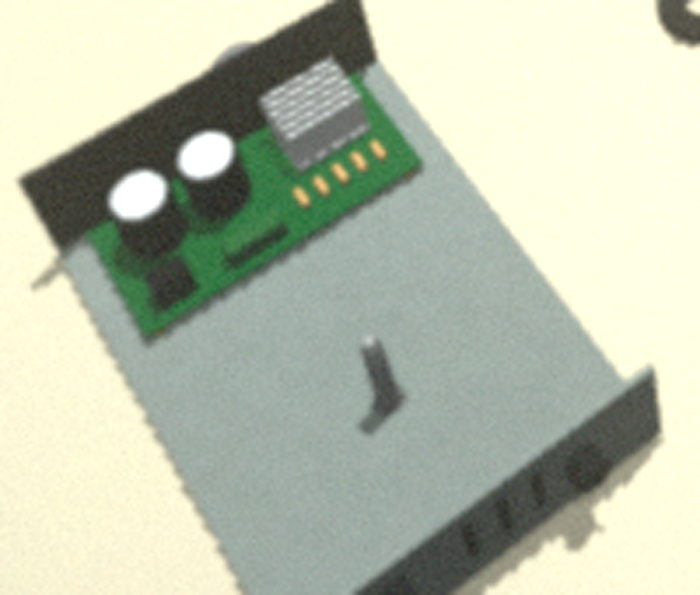

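The first crop shows the stud tip at (464,166) and its base at (459,179). In the side view the tip is at (201,408) and the base at (209,424). The sides of the power supply are clear. Next I'll work out the chassis pose and move to an overview.

```bash
python3 - <<'E'
from h import *
D={}
for n in("scene","side"):
    z=np.load(f"pics/{n}0.npz"); D[n]=(z["K"],float(z["k"]),z["R"],z["t"])
s,t=D["scene"],D["side"]
print("tip",onplane([(464,166)],s,.056),onplane([(201,407.7)],t,.056))
print("base",onplane([(459,178.6)],s,.008),onplane([(208.7,423.7)],t,.008))
f=lambda x,y:(x/5+410,y/5+125)
print("rear top",onplane([f(95,57),f(432,75)],s,.058)); print("front top",onplane([f(110,462),f(484,482)],s,.059))
print(finger_overhang)
E
```

```text
tip [[0.4303647  0.34425735 0.056     ]] [[0.42325605 0.34435939 0.056     ]]
base [[0.42783693 0.34515744 0.008     ]] [[0.42206555 0.34209369 0.008     ]]
rear top [[0.3382977  0.2911021  0.058     ]
 [0.37229713 0.43574352 0.058     ]]
front top [[0.54969469 0.24048897 0.059     ]
 [0.5823096  0.38567964 0.059     ]]
0.025
```

>>> drive_tool --increments '[{"wz":8},{"wz":8},{"wz":7.8},{"dx":0.019,"dy":-0.052},{"dx":0.019,"dy":-0.052},{"dx":0.019,"dy":-0.052},{"dx":0.019,"dy":-0.052},{"dx":0.019,"dy":-0.052},{"dx":0.019,"dy":-0.052},{"dx":0.019,"dy":-0.052},{"dx":0.019,"dy":-0.052},{"dx":0.019,"dy":-0.052},{"dx":0.019,"dy":-0.052},{"dx":0.019,"dy":-0.052},{"dx":0.019,"dy":-0.052},{},{},{}]'

```text
schema error: expected keys claw, dx, dy, dz, wx, wy, wz
```

>>> drive_tool --increments '[{"claw":0.085,"dx":0,"dy":0,"dz":0,"wx":0,"wy":0,"wz":8},{"claw":0.085,"dx":0,"dy":0,"dz":0,"wx":0,"wy":0,"wz":8},{"claw":0.085,"dx":0,"dy":0,"dz":0,"wx":0,"wy":0,"wz":7.8},{"claw":0.085,"dx":0.019,"dy":-0.052,"dz":0,"wx":0,"wy":0,"wz":0},{"claw":0.085,"dx":0.019,"dy":-0.052,"dz":0,"wx":0,"wy":0,"wz":0},{"claw":0.085,"dx":0.019,"dy":-0.052,"dz":0,"wx":0,"wy":0,"wz":0},{"claw":0.085,"dx":0.019,"dy":-0.052,"dz":0,"wx":0,"wy":0,"wz":0},{"claw":0.085,"dx":0.019,"dy":-0.052,"dz":0,"wx":0,"wy":0,"wz":0},{"claw":0.085,"dx":0.019,"dy":-0.052,"dz":0,"wx":0,"wy":0,"wz":0},{"claw":0.085,"dx":0.019,"dy":-0.052,"dz":0,"wx":0,"wy":0,"wz":0},{"claw":0.085,"dx":0.019,"dy":-0.052,"dz":0,"wx":0,"wy":0,"wz":0},{"claw":0.085,"dx":0.019,"dy":-0.052,"dz":0,"wx":0,"wy":0,"wz":0},{"claw":0.085,"dx":0.019,"dy":-0.052,"dz":0,"wx":0,"wy":0,"wz":0},{"claw":0.085,"dx":0.019,"dy":-0.052,"dz":0,"wx":0,"wy":0,"wz":0},{"claw":0.085,"dx":0.019,"dy":-0.052,"dz":0,"wx":0,"wy":0,"wz":0},{"claw":0.085,"dx":0,"dy":0,"dz":0,"wx":0,"wy":0,"wz":0},{"claw":0.085,"dx":0,"dy":0,"dz":0,"wx":0,"wy":0,"wz":0}]'

```text
t: 2.28
eef_pos: [0.5001, 0.0056, 0.256]
tool_rot: [0.0, 1.0, -0.0, -0.0]
contact_force: [-0.5, 0.3, 0.9]
gripper_width: 0.989
grasp_force: 0.0
```

```bash
python3 - <<'E'
from h import *
o=get_obs(); print(o["t"],o["eef_pos"],o["q"],o["tool_rot"],o["contact_force"])
p,d,C=cam("wrist"); save("w1.png",p); np.savez("pics/w1.npz",p=p,d=d,K=C[0],k=C[1],R=C[2],t=C[3])
E
```

```text
2.275 [0.50005249 0.0056024  0.25597194] [ 0.11080914  0.20649633 -0.28172024  1.94982459  0.06843763  0.99522212
 -1.77387618] [ 2.59170829e-04  9.99999838e-01 -2.52017383e-04 -4.40446433e-04] [-0.49795017  0.28589207  0.93408264]
```

View pics/w1.png

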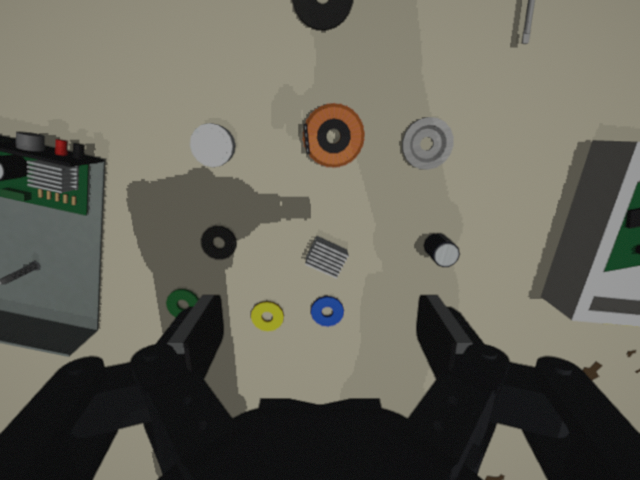

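The wrist view shows:
- transformer at (333,135), with its lugs at (305,140) on the left
- plate at (427,142)
- pad_small at (219,242)
- part of pad_large at (322,0)
- stud tip at about (35,265), base at (5,280)
- the coloured decoys below the row

I'll fit the centres next.

```bash
cat >> h.py <<'E'
def circ(p,C,c,r,h,f):
    """largest blob near c by mask f; fit a circle to its outline on plane z=h"""
    x0,y0=max(c[0]-r,0),max(c[1]-r,0); w=p[y0:c[1]+r,x0:c[0]+r]; m=f(w).astype(np.uint8)
    cs,_=cv2.findContours(m,cv2.RETR_EXTERNAL,cv2.CHAIN_APPROX_NONE)
    q=cv2.convexHull(max(cs,key=cv2.contourArea))[:,0]+[x0,y0]
    e=cv2.fitEllipse(q.astype(np.float32)); X=onplane(q,C,h)[:,:2]
    A=np.c_[2*X,np.ones(len(X))]; s=np.linalg.lstsq(A,(X**2).sum(1),rcond=None)[0]
    return e[0],s[:2].round(4),round(2*np.sqrt(s[2]+s[:2]@s[:2]),4)
dark=lambda w:w.max(2)<60
orange=lambda w:(w[:,:,0].astype(int)-w[:,:,2]>70)
E
python3 - <<'E'
from h import *
z=np.load("pics/w1.npz"); p=z["p"]; C=(z["K"],float(z["k"]),z["R"],z["t"])
print("tr",circ(p,C,(333,135),40,.010,orange)); print("tr hub",circ(p,C,(333,135),24,.02,dark))
print("ps",circ(p,C,(219,242),24,.0035,dark),circ(p,C,(219,242),24,.007,dark))
for c in((427,142),):
    w=p[100:185,390:470]; print(w[42,::4].tolist())
print(onplane([(427,142)],C,.0075)); print("tr",onplane([(333,135)],C,.02), "stud tip",onplane([(35,265)],C,.056))
print("lug",onplane([(305,140)],C,.0255))
E
```

```text
tr ((333.4118347167969, 134.74693298339844), array([ 0.5708, -0.0091]), np.float64(0.0627))
tr hub ((333.367919921875, 135.5479278564453), array([ 0.5707, -0.0087]), np.float64(0.0325))
ps ((218.2961883544922, 241.97862243652344), array([0.4512, 0.1237]), np.float64(0.0419)) ((218.2961883544922, 241.97862243652344), array([0.4524, 0.1226]), np.float64(0.0415))
[[138, 135, 118], [137, 134, 118], [125, 123, 108], [75, 74, 72], [124, 124, 122], [103, 104, 101], [125, 125, 123], [124, 125, 123], [136, 133, 117], [138, 133, 118], [135, 132, 116], [117, 116, 115], [125, 125, 123], [88, 87, 86], [108, 108, 107], [130, 130, 130], [147, 143, 127], [149, 144, 127], [149, 145, 128], [148, 144, 127]]
[[ 0.56434173 -0.10830043  0.0075    ]]
tr [[ 0.57148495 -0.00831824  0.02      ]] stud tip [[0.4440193  0.30036555 0.056     ]]
lug [[0.56674964 0.0199077  0.0255    ]]
```

>>> drive_tool --increments '[{"claw":0.085,"dx":-0.018,"dy":-0.047,"dz":0,"wx":0,"wy":0,"wz":0},{"claw":0.085,"dx":-0.018,"dy":-0.047,"dz":0,"wx":0,"wy":0,"wz":0},{"claw":0.085,"dx":-0.018,"dy":-0.047,"dz":0,"wx":0,"wy":0,"wz":0},{"claw":0.085,"dx":-0.018,"dy":-0.047,"dz":0,"wx":0,"wy":0,"wz":0},{"claw":0.085,"dx":-0.018,"dy":-0.047,"dz":0,"wx":0,"wy":0,"wz":0},{"claw":0.085,"dx":-0.018,"dy":-0.047,"dz":0,"wx":0,"wy":0,"wz":0},{"claw":0.085,"dx":-0.018,"dy":-0.047,"dz":0,"wx":0,"wy":0,"wz":0},{"claw":0.085,"dx":0,"dy":0,"dz":0,"wx":0,"wy":0,"wz":0},{"claw":0.085,"dx":0,"dy":0,"dz":0,"wx":0,"wy":0,"wz":0}]'

```text
t: 3.45
eef_pos: [0.3755, 0.3334, 0.256]
tool_rot: [0.001, 1.0, -0.001, 0.0]
contact_force: [0.8, 0.1, 0.2]
gripper_width: 0.994
grasp_force: 0.0
```

```bash
python3 - <<'E'
from h import *
o=get_obs(); print(o["t"],o["eef_pos"],o["q"],o["tool_rot"])
p,d,C=cam("wrist"); np.savez("pics/w2.npz",p=p,d=d,K=C[0],k=C[1],R=C[2],t=C[3])
print(proj([[.427,.344,.056],[.427,.344,.008]],C))
u,v=proj([[.427,.344,.03]],C)[0].astype(int)
save("w2c.png",cv2.convertScaleAbs(cv2.resize(p[max(v-50,0):v+50,u-60:u+60],None,fx=6,fy=6,interpolation=cv2.INTER_CUBIC),alpha=1.5)); print(u-60,v-50)
E
```

```text
3.45 [0.37545165 0.33343784 0.2559967 ] [-0.39390362  0.23663762 -0.52654238  1.9323423   0.14062471  1.00925699
 -2.55716418] [ 6.74808815e-04  9.99998826e-01 -1.37595962e-03  2.24925240e-07]
[[307.56709225 158.01205137]
 [309.08771797 154.52308962]]
248 106
```

View pics/w2c.png

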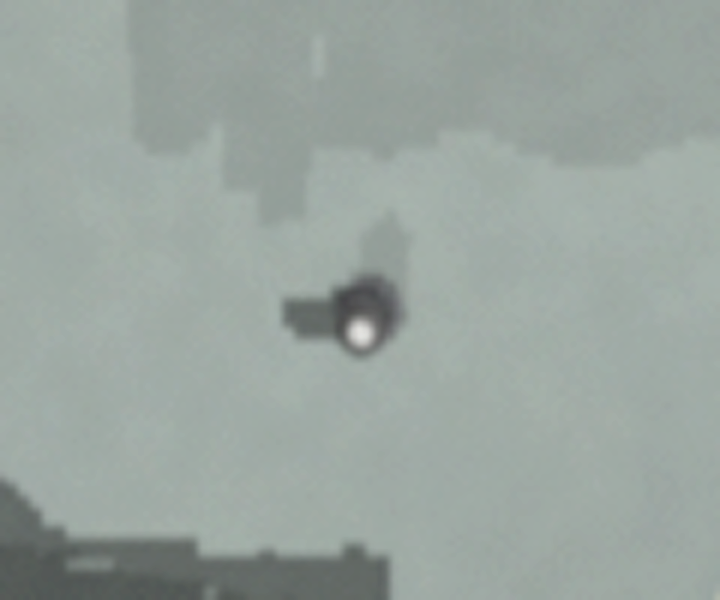

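The crop shows the bright stud tip at crop pixel (362,331), with the base just above it at about (370,297).

```bash
python3 - <<'E'
from h import *
z=np.load("pics/w2.npz"); p=z["p"]; C=(z["K"],float(z["k"]),z["R"],z["t"])
f=lambda x,y:((x+.5)/6-.5+248,(y+.5)/6-.5+106)
print(onplane([f(362,331)],C,.056),onplane([f(370,297)],C,.008), -C[2].T@C[3])
E
```

```text
[[0.42450343 0.34370722 0.056     ]] [[0.42641626 0.34383381 0.008     ]] [0.45109979 0.33294068 0.37414698]
```

>>> drive_tool --increments '[{"claw":0.085,"dx":0.036,"dy":0.047,"dz":0,"wx":0,"wy":0,"wz":0},{"claw":0.085,"dx":0.036,"dy":0.047,"dz":0,"wx":0,"wy":0,"wz":0},{"claw":0.085,"dx":0.036,"dy":0.047,"dz":0,"wx":0,"wy":0,"wz":0},{"claw":0.075,"dx":0.036,"dy":0.047,"dz":0,"wx":0,"wy":0,"wz":0},{"claw":0.075,"dx":0.036,"dy":0.047,"dz":0.02,"wx":0,"wy":0,"wz":0},{"claw":0.075,"dx":0.036,"dy":0.047,"dz":0.03,"wx":0,"wy":0,"wz":0},{"claw":0.075,"dx":0.036,"dy":0.047,"dz":0.03,"wx":0,"wy":0,"wz":0},{"claw":0.075,"dx":0,"dy":0,"dz":0.02,"wx":0,"wy":0,"wz":0},{"claw":0.075,"dx":0,"dy":0,"dz":0,"wx":0,"wy":0,"wz":0}]'

```text
t: 4.62
eef_pos: [0.6204, 0.0099, 0.158]
tool_rot: [0.0, 1.0, -0.002, -0.002]
contact_force: [-0.6, -0.2, 0.8]
gripper_width: 0.879
grasp_force: 0.0
```

```bash
python3 - <<'E'
from h import *
o=get_obs(); print(o["t"],o["eef_pos"],o["gripper_width"],o["q"][6])
p,d,C=cam("wrist"); np.savez("pics/w3.npz",p=p,d=d,K=C[0],k=C[1],R=C[2],t=C[3])
c=proj([[.7,.005,.007]],C)[0].astype(int); print(c)
print(circ(p,C,c,60,.007,dark),circ(p,C,c,60,.0035,dark))
E
```

```text
4.625 [0.6204495  0.00988906 0.15795648] 0.8793044117918994 -1.8410894896910925
[325 124]
((328.1648864746094, 123.59685516357422), array([0.6998, 0.0028]), np.float64(0.058)) ((328.1648864746094, 123.59685516357422), array([0.6999, 0.0027]), np.float64(0.0588))
```

>>> drive_tool --increments '[{"claw":0.067,"dx":0.04,"dy":0.0035,"dz":0.03,"wx":0,"wy":0,"wz":0},{"claw":0.067,"dx":0.039,"dy":0.0035,"dz":0.03,"wx":0,"wy":0,"wz":0},{"claw":0.067,"dx":0,"dy":0,"dz":0.02,"wx":0,"wy":0,"wz":0},{"claw":0.067,"dx":0,"dy":0,"dz":0.02,"wx":0,"wy":0,"wz":0},{"claw":0.067,"dx":0,"dy":0,"dz":0.01,"wx":0,"wy":0,"wz":0},{"claw":0.067,"dx":0,"dy":0,"dz":0,"wx":0,"wy":0,"wz":0},{"claw":0.067,"dx":0,"dy":0,"dz":0,"wx":0,"wy":0,"wz":0}]'

```text
t: 5.55
eef_pos: [0.7016, 0.0046, 0.0509]
tool_rot: [-0.0, 1.0, -0.0, 0.001]
contact_force: [0.4, -0.4, -0.1]
gripper_width: 0.782
grasp_force: 0.0
```

```bash
cat >> h.py <<'E'
def tips(d,C,o):
    v,u=np.mgrid[200:420:2,100:540:2]; u=u.ravel();v=v.ravel(); z=d[v,u]; k=(z>0.02)&(z<0.25); u,v,z=u[k],v[k],z[k]
    r,org=rays(np.c_[u,v],C); X=org+r*z[:,None]
    w,x,y,q=o["tool_rot"]; return Ro.from_quat([x,y,q,w]).inv().apply(X-o["eef_pos"]),X
E
python3 - <<'E'
from h import *
o=get_obs(); print(o["t"],o["eef_pos"],o["gripper_width"])
p,d,C=cam("wrist"); save("w4.png",p)
T,X=tips(d,C,o)
for s in(1,-1):
    k=(s*T[:,1]>0.025)&(s*T[:,1]<.06)&(abs(T[:,0])<.02)&(X[:,2]>.012); t=T[k]; i=np.argsort(t[:,2])[-5:]; print(t[i].round(4), "world z",X[k][i][:,2].round(4))
c=proj([[.6998,.0028,.007]],C)[0].astype(int); print(c)
E
```

```text
5.55 [0.70164387 0.00456902 0.05094878] 0.7820352509186909
[[0.0032 0.0337 0.0165]
 [0.0021 0.0338 0.0166]
 [0.005  0.0337 0.0168]
 [0.0009 0.034  0.0171]
 [0.0039 0.0338 0.0171]] world z [0.0344 0.0343 0.0341 0.0339 0.0338]
[[-0.0042 -0.0333  0.017 ]
 [-0.0032 -0.0332  0.017 ]
 [-0.0053 -0.0334  0.0171]
 [-0.0024 -0.0332  0.0173]
 [-0.0076 -0.0336  0.0175]] world z [0.0339 0.0339 0.0338 0.0336 0.0335]
[322 283]
```

View pics/w4.png

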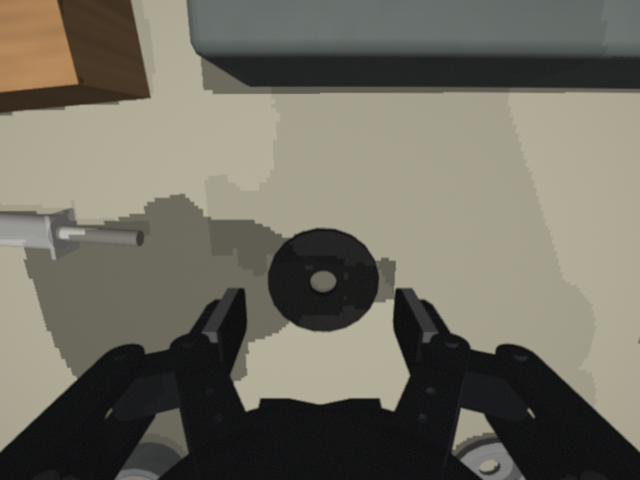

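The view shows the washer centred between the pads, with its hole at (323,281). The fingertips are 17 mm ahead of the TCP at this opening. I'll lower and grip.

>>> drive_tool --increments '[{"claw":0.067,"dx":-0.001,"dy":0.0015,"dz":0.015,"wx":0,"wy":0,"wz":0},{"claw":0.067,"dx":0,"dy":0,"dz":0.01,"wx":0,"wy":0,"wz":0},{"claw":0.067,"dx":0,"dy":0,"dz":0.0065,"wx":0,"wy":0,"wz":0},{"claw":0.067,"dx":0,"dy":0,"dz":0,"wx":0,"wy":0,"wz":0},{"claw":0.055,"dx":0,"dy":0,"dz":0,"wx":0,"wy":0,"wz":0},{"claw":0.055,"dx":0,"dy":0,"dz":0,"wx":0,"wy":0,"wz":0},{"claw":0.055,"dx":0,"dy":0,"dz":0,"wx":0,"wy":0,"wz":0}]' --newtons 40

```text
t: 6.48
eef_pos: [0.7018, 0.0033, 0.0207]
tool_rot: [-0.0, 1.0, -0.0, 0.002]
contact_force: [-2.4, 0.1, 15.7]
gripper_width: 0.675
grasp_force: 47.3
```

>>> drive_tool --increments '[{"claw":0.055,"dx":0,"dy":0,"dz":-0.02,"wx":0,"wy":0,"wz":0},{"claw":0.055,"dx":0,"dy":0,"dz":-0.04,"wx":0,"wy":0,"wz":0},{"claw":0.055,"dx":0,"dy":0,"dz":-0.04,"wx":0,"wy":0,"wz":0},{"claw":0.055,"dx":-0.017,"dy":-0.021,"dz":-0.01,"wx":0,"wy":0,"wz":0},{"claw":0.055,"dx":-0.034,"dy":-0.043,"dz":0,"wx":0,"wy":0,"wz":0},{"claw":0.055,"dx":-0.034,"dy":-0.043,"dz":0,"wx":0,"wy":0,"wz":0},{"claw":0.055,"dx":-0.034,"dy":-0.043,"dz":0,"wx":0,"wy":0,"wz":0},{"claw":0.055,"dx":-0.034,"dy":-0.043,"dz":0,"wx":0,"wy":0,"wz":0},{"claw":0.055,"dx":-0.034,"dy":-0.043,"dz":0,"wx":0,"wy":0,"wz":0},{"claw":0.055,"dx":-0.034,"dy":-0.043,"dz":0,"wx":0,"wy":0,"wz":0},{"claw":0.055,"dx":-0.034,"dy":-0.043,"dz":0,"wx":0,"wy":0,"wz":0},{"claw":0.055,"dx":-0.017,"dy":-0.019,"dz":0,"wx":0,"wy":0,"wz":0},{"claw":0.055,"dx":0,"dy":0,"dz":0,"wx":0,"wy":0,"wz":0},{"claw":0.055,"dx":0,"dy":0,"dz":0,"wx":0,"wy":0,"wz":0}]'

```text
t: 8.22
eef_pos: [0.4293, 0.3431, 0.1284]
tool_rot: [0.0, 1.0, -0.001, 0.0]
contact_force: [0.4, -0.3, -0.8]
gripper_width: 0.669
grasp_force: 42.7
```

```bash
python3 - <<'E'
from h import *
o=get_obs(); print(o["t"],o["eef_pos"],o["gripper_width"],o["q"][6],o["grasp_force"],o["tool_rot"])
p,d,C=cam("wrist"); save("w5.png",p);np.savez("pics/w5.npz",p=p,d=d,K=C[0],k=C[1],R=C[2],t=C[3])
E
```

```text
8.225 [0.42932029 0.34309635 0.12840306] 0.6694458113656786 -2.5568537906626183 42.73055797442794 [ 3.59353399e-04  9.99999471e-01 -9.21486076e-04  2.80596477e-04]
```

View pics/w5.png

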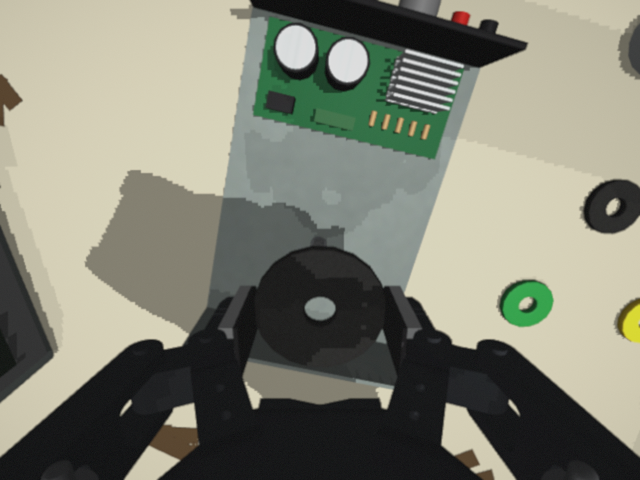

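The washer is held level, with its hole at (320,308). The stud peeks out behind it at (319,242).

```bash
cat >> h.py <<'E'
def hole(p,C,zt,guess,R=.007,wide=14):
    "centre of the hole in a black part's upper face at height zt"
    g=proj([[*guess,zt]],C)[0].astype(int); x0,y0=g-2*wide
    w=cv2.cvtColor(p[y0:y0+4*wide,x0:x0+4*wide],cv2.COLOR_RGB2GRAY); _,m=cv2.threshold(w,0,255,cv2.THRESH_OTSU)
    n,l,s,c=cv2.connectedComponentsWithStats(m); i=1+np.argmin(np.linalg.norm(c[1:]-2*wide,axis=1)+1e3*(s[1:,4]<20))
    uv=c[i]+[x0,y0]; return uv,s[i,4],onplane([uv],C,zt)[0].round(4)
E
python3 - <<'E'
from h import *
z=np.load("pics/w5.npz"); p=z["p"]; C=(z["K"],float(z["k"]),z["R"],z["t"])
print(hole(p,C,.1147,(.4293,.3431)),onplane([(320,308)],C,.1147))
print(proj([[.4293,.3431,.1147]],C),"stud proj",proj([[.4255,.3437,.056],[.4255,.3437,.008]],C))
E
```

```text
(array([319.68058076, 307.94555354]), np.int32(551), array([0.4301, 0.3427, 0.1147])) [[0.43009574 0.34255754 0.1147    ]]
[[318.77887975 309.59732275]] stud proj [[318.04569068 266.42250803]
 [318.33251452 241.7215445 ]]
```

>>> drive_tool --increments '[{"claw":0.055,"dx":-0.0043,"dy":-0.001,"dz":0,"wx":0,"wy":0,"wz":0},{"claw":0.055,"dx":0,"dy":0,"dz":0.02,"wx":0,"wy":0,"wz":0},{"claw":0.055,"dx":0,"dy":0,"dz":0.02,"wx":0,"wy":0,"wz":0},{"claw":0.055,"dx":0,"dy":0,"dz":0.005,"wx":0,"wy":0,"wz":0},{"claw":0.055,"dx":0,"dy":0,"dz":0,"wx":0,"wy":0,"wz":0},{"claw":0.055,"dx":0,"dy":0,"dz":0,"wx":0,"wy":0,"wz":0}]'

```text
t: 9.02
eef_pos: [0.4246, 0.3454, 0.084]
tool_rot: [-0.0, 1.0, -0.0, 0.0]
contact_force: [0.8, 0.5, 0.2]
gripper_width: 0.669
grasp_force: 42.7
```

```bash
python3 - <<'E'
from h import *
o=get_obs(); print(o["t"],o["eef_pos"],o["contact_force"])
p,d,C=cam("wrist"); zt=o["eef_pos"][2]-.0137
print(hole(p,C,zt,o["eef_pos"][:2]))
u,v=proj([[.4255,.3437,zt]],C)[0].astype(int); print(u-40,v-30, proj([[.4255,.3437,.056]],C))
save("w6.png",cv2.convertScaleAbs(cv2.resize(p[v-30:v+30,u-40:u+40],None,fx=6,fy=6,interpolation=cv2.INTER_CUBIC),alpha=1.6))
E
```

```text
9.025 [0.42460328 0.34538528 0.0840004 ] [0.78979617 0.48418989 0.16334005]
(array([319.84074074, 308.28703704]), np.int32(540), array([0.4252, 0.3449, 0.0703]))
282 277 [[322.43301684 292.87278308]]
```

View pics/w6.png

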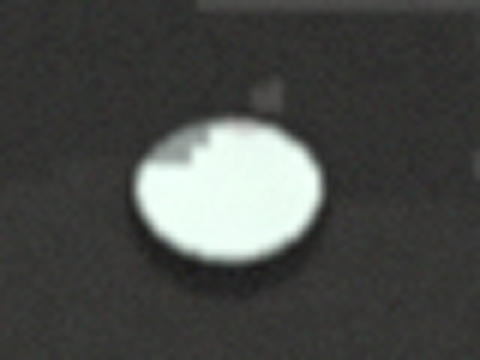

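The crop shows the hole clear, with no stud in view yet and a small shadow at its upper left. The centre is within about 1 mm of the stud axis, so I'll nudge it and lower gently.

>>> drive_tool --increments '[{"claw":0.055,"dx":0,"dy":0.001,"dz":0.003,"wx":0,"wy":0,"wz":0},{"claw":0.055,"dx":0,"dy":0,"dz":0.005,"wx":0,"wy":0,"wz":0},{"claw":0.055,"dx":0,"dy":0,"dz":0.005,"wx":0,"wy":0,"wz":0},{"claw":0.055,"dx":0,"dy":0,"dz":0.005,"wx":0,"wy":0,"wz":0},{"claw":0.055,"dx":0,"dy":0,"dz":0,"wx":0,"wy":0,"wz":0}]'

```text
t: 9.7
eef_pos: [0.4238, 0.3439, 0.0647]
tool_rot: [0.0, 1.0, -0.0, -0.0]
contact_force: [0.0, -0.8, -0.3]
gripper_width: 0.671
grasp_force: 42.7
```

```bash
python3 - <<'E'
from h import *
o=get_obs(); print(o["t"],o["eef_pos"],o["contact_force"],o["torque"])
p,d,C=cam("wrist"); zt=o["eef_pos"][2]-.0137
print(hole(p,C,zt,o["eef_pos"][:2]))
u,v=proj([[.4255,.3437,zt]],C)[0].astype(int); print(u-40,v-30, proj([[.4255,.3437,.056]],C))
save("w7.png",cv2.convertScaleAbs(cv2.resize(p[v-30:v+30,u-40:u+40],None,fx=6,fy=6,interpolation=cv2.INTER_CUBIC),alpha=1.6))
E
```

```text
9.7 [0.42381808 0.34388602 0.06469938] [ 0.0419358  -0.81396656 -0.33067528] [ 0.00869203 -0.01209632  0.00042913]
(array([319.75547445, 308.74087591]), np.int32(548), array([0.4242, 0.3435, 0.051 ]))
279 276 [[319.19109948 311.99252071]]
```

View pics/w7.png

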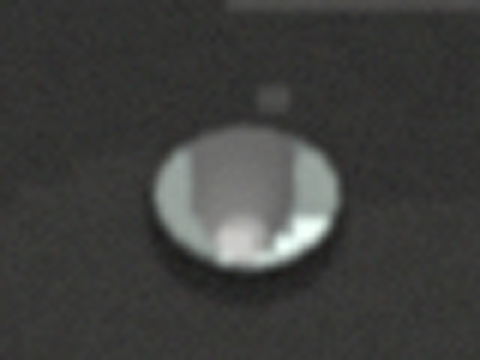

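The stud is inside the hole and centred sideways, with its tip at crop (243,243). I'll lower to the floor.

>>> drive_tool --increments '[{"claw":0.055,"dx":0,"dy":0,"dz":0.008,"wx":0,"wy":0,"wz":0},{"claw":0.055,"dx":0,"dy":0,"dz":0.008,"wx":0,"wy":0,"wz":0},{"claw":0.055,"dx":0,"dy":0,"dz":0.008,"wx":0,"wy":0,"wz":0},{"claw":0.055,"dx":0,"dy":0,"dz":0.006,"wx":0,"wy":0,"wz":0},{"claw":0.055,"dx":0,"dy":0,"dz":0.004,"wx":0,"wy":0,"wz":0},{"claw":0.055,"dx":0,"dy":0,"dz":0.002,"wx":0,"wy":0,"wz":0},{"claw":0.055,"dx":0,"dy":0,"dz":0,"wx":0,"wy":0,"wz":0},{"claw":0.055,"dx":0,"dy":0,"dz":0,"wx":0,"wy":0,"wz":0}]'

```text
t: 10.75
eef_pos: [0.4243, 0.3442, 0.0295]
tool_rot: [-0.0, 1.0, -0.0, 0.0]
contact_force: [0.3, -0.5, -0.4]
gripper_width: 0.669
grasp_force: 42.7
```

>>> drive_tool --increments '[{"claw":0.055,"dx":0,"dy":0,"dz":0.001,"wx":0,"wy":0,"wz":0},{"claw":0.055,"dx":0,"dy":0,"dz":0.0005,"wx":0,"wy":0,"wz":0},{"claw":0.072,"dx":0,"dy":0,"dz":0,"wx":0,"wy":0,"wz":0},{"claw":0.072,"dx":0,"dy":0,"dz":0,"wx":0,"wy":0,"wz":0},{"claw":0.072,"dx":0,"dy":0,"dz":0,"wx":0,"wy":0,"wz":0},{"claw":0.072,"dx":0,"dy":0,"dz":-0.02,"wx":0,"wy":0,"wz":0},{"claw":0.072,"dx":0,"dy":0,"dz":-0.05,"wx":0,"wy":0,"wz":0},{"claw":0.072,"dx":0,"dy":0,"dz":-0.04,"wx":0,"wy":0,"wz":0},{"claw":0.075,"dx":0.018,"dy":0.044,"dz":0,"wx":0,"wy":0,"wz":0},{"claw":0.075,"dx":0.018,"dy":0.044,"dz":0,"wx":0,"wy":0,"wz":0},{"claw":0.075,"dx":0.018,"dy":0.044,"dz":0,"wx":0,"wy":0,"wz":0},{"claw":0.075,"dx":0.018,"dy":0.044,"dz":0,"wx":0,"wy":0,"wz":0},{"claw":0.075,"dx":0.018,"dy":0.044,"dz":0,"wx":0,"wy":0,"wz":0},{"claw":0.075,"dx":0.018,"dy":0.044,"dz":0,"wx":0,"wy":0,"wz":0},{"claw":0.075,"dx":0.018,"dy":0.044,"dz":0,"wx":0,"wy":0,"wz":0},{"claw":0.075,"dx":0.018,"dy":0.044,"dz":0.02,"wx":0,"wy":0,"wz":0},{"claw":0.075,"dx":0,"dy":0,"dz":0.03,"wx":0,"wy":0,"wz":0},{"claw":0.075,"dx":0,"dy":0,"dz":0.01,"wx":0,"wy":0,"wz":0},{"claw":0.075,"dx":0,"dy":0,"dz":0,"wx":0,"wy":0,"wz":0}]'

```text
t: 13.12
eef_pos: [0.5674, -0.007, 0.0774]
tool_rot: [-0.0, 1.0, 0.0, -0.001]
contact_force: [-0.6, 0.8, 0.1]
gripper_width: 0.878
grasp_force: 0.0
```

```bash
python3 - <<'E'
from h import *
o=get_obs(); print(o["t"],o["eef_pos"],o["gripper_width"],o["contact_force"])
p,d,C=cam("wrist"); save("w8.png",p); c=proj([[.5708,-.009,.02]],C)[0].astype(int); print(c)
print(circ(p,C,c,90,.010,orange)); print(circ(p,C,c,40,.02,dark))
s,d,S=cam("side"); u,v=proj([[.4245,.344,.03]],S)[0].astype(int)
a=cv2.resize(s[v-50:v+50,u-60:u+60],(400,333),interpolation=cv2.INTER_CUBIC)
b=cv2.resize(p[40:440,100:540],(400,364)); im=np.zeros((364,800,3),np.uint8); im[:333,:400]=cv2.convertScaleAbs(a,alpha=1.6); im[:,400:]=b; save("m8.png",im)
E
```

```text
13.125 [ 0.56735313 -0.00701125  0.07740674] 0.8780740880131664 [-0.61236879  0.77620285  0.06906493]
[322 264]
((328.1800842285156, 236.19281005859375), array([ 0.5781, -0.0109]), np.float64(0.0514))
((322.2198791503906, 264.5954895019531), array([ 0.5703, -0.0088]), np.float64(0.0339))
```

View pics/m8.png

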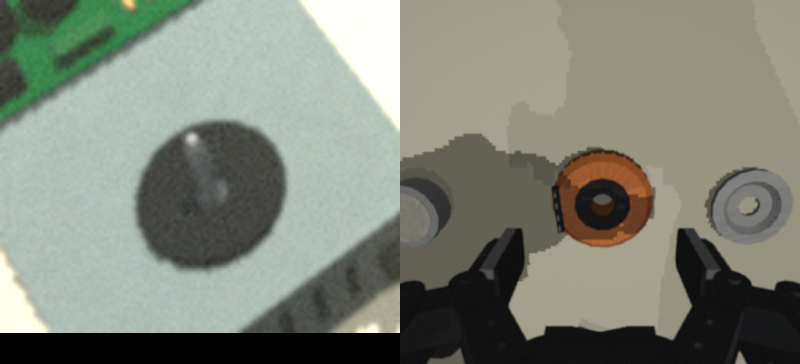

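The left half shows the large washer flat on the floor around the stud. The right half shows the transformer centred between the pads, with its hub fitted at (322,264) in the full frame.

>>> drive_tool --increments '[{"claw":0.075,"dx":0.003,"dy":0.0018,"dz":0.02,"wx":0,"wy":0,"wz":0},{"claw":0.075,"dx":0,"dy":0,"dz":0.02,"wx":0,"wy":0,"wz":0},{"claw":0.075,"dx":0,"dy":0,"dz":0.01,"wx":0,"wy":0,"wz":0},{"claw":0.073,"dx":0,"dy":0,"dz":0.005,"wx":0,"wy":0,"wz":0},{"claw":0.07,"dx":0,"dy":0,"dz":0,"wx":0,"wy":0,"wz":0},{"claw":0.06,"dx":0,"dy":0,"dz":0,"wx":0,"wy":0,"wz":0},{"claw":0.058,"dx":0,"dy":0,"dz":0,"wx":0,"wy":0,"wz":0},{"claw":0.058,"dx":0,"dy":0,"dz":0,"wx":0,"wy":0,"wz":0},{"claw":0.058,"dx":0,"dy":0,"dz":0,"wx":0,"wy":0,"wz":0}]' --newtons 70

```text
t: 14.35
eef_pos: [0.5712, -0.0095, 0.0238]
tool_rot: [-0.0, 1.0, -0.0, 0.0]
contact_force: [-2.0, 0.1, 5.4]
gripper_width: 0.715
grasp_force: 74.6
```

>>> drive_tool --increments '[{"claw":0.058,"dx":0,"dy":0,"dz":-0.015,"wx":0,"wy":0,"wz":0},{"claw":0.058,"dx":0,"dy":0,"dz":-0.035,"wx":0,"wy":0,"wz":0},{"claw":0.058,"dx":0,"dy":0,"dz":-0.04,"wx":0,"wy":0,"wz":0},{"claw":0.058,"dx":0,"dy":0,"dz":-0.02,"wx":0,"wy":0,"wz":0},{"claw":0.058,"dx":-0.009,"dy":-0.021,"dz":0,"wx":0,"wy":0,"wz":0},{"claw":0.058,"dx":-0.018,"dy":-0.043,"dz":0,"wx":0,"wy":0,"wz":0},{"claw":0.058,"dx":-0.018,"dy":-0.043,"dz":0,"wx":0,"wy":0,"wz":0},{"claw":0.058,"dx":-0.018,"dy":-0.043,"dz":0,"wx":0,"wy":0,"wz":0},{"claw":0.058,"dx":-0.018,"dy":-0.043,"dz":0,"wx":0,"wy":0,"wz":0},{"claw":0.058,"dx":-0.018,"dy":-0.043,"dz":0,"wx":0,"wy":0,"wz":0},{"claw":0.058,"dx":-0.018,"dy":-0.043,"dz":0,"wx":0,"wy":0,"wz":0},{"claw":0.058,"dx":-0.018,"dy":-0.043,"dz":0,"wx":0,"wy":0,"wz":0},{"claw":0.058,"dx":-0.011,"dy":-0.03,"dz":0,"wx":0,"wy":0,"wz":0},{"claw":0.058,"dx":0,"dy":0,"dz":0,"wx":0,"wy":0,"wz":0},{"claw":0.058,"dx":0,"dy":0,"dz":0,"wx":0,"wy":0,"wz":0}]'

```text
t: 16.23
eef_pos: [0.4254, 0.3414, 0.1331]
tool_rot: [0.0, 1.0, -0.001, 0.0]
contact_force: [-0.3, 0.0, -3.9]
gripper_width: 0.714
grasp_force: 77.6
```

```bash
python3 - <<'E'
from h import *
o=get_obs(); print(o["t"],o["eef_pos"],o["gripper_width"],o["grasp_force"],o["contact_force"],o["torque"],o["tool_rot"])
p,d,C=cam("wrist"); np.savez("pics/w9.npz",p=p,d=d,K=C[0],k=C[1],R=C[2],t=C[3]); save("w9.png",p)
zt=o["eef_pos"][2]-.0038
print(hole(p,C,zt,o["eef_pos"][:2])); c=proj([[*o["eef_pos"][:2],zt]],C)[0].astype(int); print(c,circ(p,C,c,36,zt,dark))
E
```

```text
16.225 [0.42541224 0.34139677 0.13307749] 0.7136181304097957 77.62999814003706 [-0.2848487   0.03027398 -3.87539698] [-0.04186935  0.02949472  0.01597571] [ 4.47309075e-04  9.99999726e-01 -5.63902012e-04  1.73789675e-04]
(array([319.5       , 311.55384615]), np.int32(130), array([0.4302, 0.3411, 0.1293]))
[318 321] ((319.6871032714844, 321.6246032714844), array([0.4248, 0.341 ]), np.float64(0.034))
```

>>> drive_tool --increments '[{"claw":0.058,"dx":-0.0008,"dy":-0.0027,"dz":0.01,"wx":0,"wy":0,"wz":0},{"claw":0.058,"dx":0,"dy":0,"dz":0.02,"wx":0,"wy":0,"wz":0},{"claw":0.058,"dx":0,"dy":0,"dz":0.015,"wx":0,"wy":0,"wz":0},{"claw":0.058,"dx":0,"dy":0,"dz":0.002,"wx":0,"wy":0,"wz":0},{"claw":0.058,"dx":0,"dy":0,"dz":0,"wx":0,"wy":0,"wz":0},{"claw":0.058,"dx":0,"dy":0,"dz":0,"wx":0,"wy":0,"wz":0}]'

```text
t: 17.02
eef_pos: [0.4247, 0.3454, 0.0864]
tool_rot: [-0.0, 1.0, -0.0, 0.0]
contact_force: [0.3, 0.0, -2.9]
gripper_width: 0.716
grasp_force: 77.6
```

```bash
python3 - <<'E'
from h import *
o=get_obs(); print(o["t"],o["eef_pos"],o["contact_force"])
p,d,C=cam("wrist"); zt=o["eef_pos"][2]-.0038
c=proj([[*o["eef_pos"][:2],zt]],C)[0].astype(int); print(c,circ(p,C,c,36,zt,dark))
E
```

```text
17.025 [0.42470531 0.34536116 0.08639387] [ 0.33210365  0.03699485 -2.87729349]
[318 321] ((319.7571716308594, 321.63873291015625), array([0.4241, 0.3449]), np.float64(0.034))
```

>>> drive_tool --increments '[{"claw":0.058,"dx":0,"dy":0.001,"dz":0.002,"wx":0,"wy":0,"wz":0},{"claw":0.058,"dx":0,"dy":0,"dz":0.004,"wx":0,"wy":0,"wz":0},{"claw":0.058,"dx":0,"dy":0,"dz":0.004,"wx":0,"wy":0,"wz":0},{"claw":0.058,"dx":0,"dy":0,"dz":0,"wx":0,"wy":0,"wz":0}]'

```text
t: 17.58
eef_pos: [0.4241, 0.3438, 0.0753]
tool_rot: [0.0, 1.0, -0.0, -0.0]
contact_force: [-0.6, -0.8, -3.4]
gripper_width: 0.715
grasp_force: 77.6
```

>>> drive_tool --increments '[{"claw":0.058,"dx":0,"dy":0,"dz":0.005,"wx":0,"wy":0,"wz":0},{"claw":0.058,"dx":0,"dy":0,"dz":0.005,"wx":0,"wy":0,"wz":0},{"claw":0.058,"dx":0,"dy":0,"dz":0.005,"wx":0,"wy":0,"wz":0},{"claw":0.058,"dx":0,"dy":0,"dz":0,"wx":0,"wy":0,"wz":0}]'

```text
t: 18.08
eef_pos: [0.424, 0.3438, 0.0602]
tool_rot: [0.0, 1.0, -0.0, -0.0]
contact_force: [0.5, -0.9, -3.7]
gripper_width: 0.715
grasp_force: 77.6
```

>>> drive_tool --increments '[{"claw":0.058,"dx":0,"dy":0,"dz":0.006,"wx":0,"wy":0,"wz":0},{"claw":0.058,"dx":0,"dy":0,"dz":0.006,"wx":0,"wy":0,"wz":0},{"claw":0.058,"dx":0,"dy":0,"dz":0.004,"wx":0,"wy":0,"wz":0},{"claw":0.058,"dx":0,"dy":0,"dz":0.002,"wx":0,"wy":0,"wz":0},{"claw":0.058,"dx":0,"dy":0,"dz":0.001,"wx":0,"wy":0,"wz":0},{"claw":0.058,"dx":0,"dy":0,"dz":0.001,"wx":0,"wy":0,"wz":0},{"claw":0.058,"dx":0,"dy":0,"dz":0,"wx":0,"wy":0,"wz":0},{"claw":0.058,"dx":0,"dy":0,"dz":0,"wx":0,"wy":0,"wz":0}]'

```text
t: 19.08
eef_pos: [0.4244, 0.3441, 0.0409]
tool_rot: [-0.0, 1.0, -0.0, 0.0]
contact_force: [0.5, 0.0, -3.1]
gripper_width: 0.719
grasp_force: 77.6
```

>>> drive_tool --increments '[{"claw":0.058,"dx":0,"dy":0,"dz":0.001,"wx":0,"wy":0,"wz":0},{"claw":0.058,"dx":0,"dy":0,"dz":0.0008,"wx":0,"wy":0,"wz":0},{"claw":0.058,"dx":0,"dy":0,"dz":0.0005,"wx":0,"wy":0,"wz":0},{"claw":0.058,"dx":0,"dy":0,"dz":0,"wx":0,"wy":0,"wz":0}]'

```text
t: 19.58
eef_pos: [0.4244, 0.344, 0.0388]
tool_rot: [0.0, 1.0, -0.0, 0.0]
contact_force: [-2.4, -2.3, 4.1]
gripper_width: 0.718
grasp_force: 78.3
```

>>> drive_tool --increments '[{"claw":0.068,"dx":0,"dy":0,"dz":0,"wx":0,"wy":0,"wz":0},{"claw":0.078,"dx":0,"dy":0,"dz":0,"wx":0,"wy":0,"wz":0},{"claw":0.078,"dx":0,"dy":0,"dz":0,"wx":0,"wy":0,"wz":0},{"claw":0.078,"dx":0,"dy":0,"dz":0,"wx":0,"wy":0,"wz":0},{"claw":0.078,"dx":0,"dy":0,"dz":-0.02,"wx":0,"wy":0,"wz":0},{"claw":0.078,"dx":0,"dy":0,"dz":-0.04,"wx":0,"wy":0,"wz":0},{"claw":0.078,"dx":0,"dy":0,"dz":-0.04,"wx":0,"wy":0,"wz":0},{"claw":0.06,"dx":0.006,"dy":0.044,"dz":0,"wx":0,"wy":0,"wz":0},{"claw":0.055,"dx":0.006,"dy":0.044,"dz":0,"wx":0,"wy":0,"wz":0},{"claw":0.055,"dx":0.006,"dy":0.044,"dz":0,"wx":0,"wy":0,"wz":0},{"claw":0.055,"dx":0.006,"dy":0.044,"dz":0,"wx":0,"wy":0,"wz":0},{"claw":0.055,"dx":0.004,"dy":0.044,"dz":0,"wx":0,"wy":0,"wz":0},{"claw":0.055,"dx":0,"dy":0,"dz":0.04,"wx":0,"wy":0,"wz":0},{"claw":0.055,"dx":0,"dy":0,"dz":0.035,"wx":0,"wy":0,"wz":0},{"claw":0.055,"dx":0,"dy":0,"dz":0,"wx":0,"wy":0,"wz":0},{"claw":0.055,"dx":0,"dy":0,"dz":0,"wx":0,"wy":0,"wz":0}]'

```text
t: 21.58
eef_pos: [0.4527, 0.1245, 0.0644]
tool_rot: [-0.0, 1.0, -0.0, 0.0]
contact_force: [0.3, -0.1, -0.1]
gripper_width: 0.646
grasp_force: 0.0
```

```bash
python3 - <<'E'
from h import *
o=get_obs(); print(o["t"],o["eef_pos"],o["gripper_width"],o["contact_force"])
p,d,C=cam("wrist"); save("w10.png",p); c=proj([[.4515,.123,.007]],C)[0].astype(int); print(c)
print(circ(p,C,c,50,.007,dark),hole(p,C,.007,(.4515,.123)))
T,X=tips(d,C,o)
for s in(1,-1):
    k=(s*T[:,1]>0.018)&(s*T[:,1]<.05)&(abs(T[:,0])<.02)&(X[:,2]>.012); t=T[k]; i=np.argsort(t[:,2])[-3:]; print(t[i].round(4))
s,d,S=cam("side"); m=orange(s).astype(np.uint8); m[:330]=0; cs,_=cv2.findContours(m,0,1); q=max(cs,key=cv2.contourArea); print(cv2.contourArea(q),cv2.fitEllipse(q),proj([[.4242,.344,.035]],S))
E
```

```text
21.575 [0.45272283 0.12446424 0.06438084] 0.6464563865698819 [ 0.33884256 -0.08312935 -0.06522918]
[321 272]
((321.1922607421875, 269.5606689453125), array([0.4526, 0.1233]), np.float64(0.041)) (array([321.28882834, 269.8746594 ]), np.int32(367), array([0.4531, 0.1232, 0.007 ]))
[[0.0035 0.028  0.0198]
 [0.0053 0.0279 0.0202]
 [0.0063 0.0279 0.0203]]
[[-0.0019 -0.0273  0.0201]
 [-0.0011 -0.0273  0.0205]
 [-0.0002 -0.0273  0.0209]]
1561.0 ((204.33746337890625, 416.16009521484375), (43.41141891479492, 46.805423736572266), 63.54686737060547) [[203.34236618 414.60817942]]
```

>>> drive_tool --increments '[{"claw":0.05,"dx":0,"dy":0.0012,"dz":0.02,"wx":0,"wy":0,"wz":0},{"claw":0.05,"dx":0,"dy":0,"dz":0.014,"wx":0,"wy":0,"wz":0},{"claw":0.05,"dx":0,"dy":0,"dz":0.006,"wx":0,"wy":0,"wz":0},{"claw":0.048,"dx":0,"dy":0,"dz":0,"wx":0,"wy":0,"wz":0},{"claw":0.037,"dx":0,"dy":0,"dz":0,"wx":0,"wy":0,"wz":0},{"claw":0.037,"dx":0,"dy":0,"dz":0,"wx":0,"wy":0,"wz":0},{"claw":0.037,"dx":0,"dy":0,"dz":0,"wx":0,"wy":0,"wz":0}]' --newtons 40

```text
t: 22.55
eef_pos: [0.4524, 0.1229, 0.0241]
tool_rot: [-0.0, 1.0, -0.0, 0.0]
contact_force: [-1.5, -0.1, 5.9]
gripper_width: 0.46
grasp_force: 40.4
```

The lugs face +y on the stud, so the fingers must close along world x there. I'll lift, travel, then turn 90°.

>>> drive_tool --increments '[{"claw":0.037,"dx":0,"dy":0,"dz":-0.02,"wx":0,"wy":0,"wz":0},{"claw":0.037,"dx":0,"dy":0,"dz":-0.04,"wx":0,"wy":0,"wz":0},{"claw":0.037,"dx":0,"dy":0,"dz":-0.05,"wx":0,"wy":0,"wz":0},{"claw":0.037,"dx":-0.005,"dy":-0.036,"dz":0,"wx":0,"wy":0,"wz":0},{"claw":0.037,"dx":-0.006,"dy":-0.044,"dz":0,"wx":0,"wy":0,"wz":0},{"claw":0.037,"dx":-0.006,"dy":-0.044,"dz":0,"wx":0,"wy":0,"wz":0},{"claw":0.037,"dx":-0.006,"dy":-0.044,"dz":0,"wx":0,"wy":0,"wz":0},{"claw":0.037,"dx":-0.005,"dy":-0.053,"dz":0,"wx":0,"wy":0,"wz":0},{"claw":0.037,"dx":0,"dy":0,"dz":0,"wx":0,"wy":0,"wz":-9},{"claw":0.037,"dx":0,"dy":0,"dz":0,"wx":0,"wy":0,"wz":-9},{"claw":0.037,"dx":0,"dy":0,"dz":0,"wx":0,"wy":0,"wz":-9},{"claw":0.037,"dx":0,"dy":0,"dz":0,"wx":0,"wy":0,"wz":-9},{"claw":0.037,"dx":0,"dy":0,"dz":0,"wx":0,"wy":0,"wz":-9},{"claw":0.037,"dx":0,"dy":0,"dz":0,"wx":0,"wy":0,"wz":-9},{"claw":0.037,"dx":0,"dy":0,"dz":0,"wx":0,"wy":0,"wz":-9},{"claw":0.037,"dx":0,"dy":0,"dz":0,"wx":0,"wy":0,"wz":-9},{"claw":0.037,"dx":0,"dy":0,"dz":0,"wx":0,"wy":0,"wz":-9},{"claw":0.037,"dx":0,"dy":0,"dz":0,"wx":0,"wy":0,"wz":-9},{"claw":0.037,"dx":0,"dy":0,"dz":0,"wx":0,"wy":0,"wz":0},{"claw":0.037,"dx":0,"dy":0,"dz":0,"wx":0,"wy":0,"wz":0}]'

```text
t: 25.05
eef_pos: [0.4244, 0.3437, 0.1336]
tool_rot: [0.0, 0.708, 0.706, 0.0]
contact_force: [0.9, -0.6, 0.5]
gripper_width: 0.461
grasp_force: 40.5
```

```bash
python3 - <<'E'
from h import *
o=get_obs(); print(o["t"],o["eef_pos"],o["gripper_width"],o["q"],o["tool_rot"])
p,d,C=cam("wrist"); save("w11.png",p);np.savez("pics/w11.npz",p=p,d=d,K=C[0],k=C[1],R=C[2],t=C[3]); zt=o["eef_pos"][2]-.0171
print(hole(p,C,zt,o["eef_pos"][:2])); c=proj([[*o["eef_pos"][:2],zt]],C)[0].astype(int); print(c)
print("tip",proj([[.424,.344,.056]],C))
E
```

```text
25.05 [0.42443203 0.34370945 0.13355095] 0.4614469139341655 [-0.21921203  0.5263541  -0.73780949  1.93405444  0.46369046  0.85691677
 -1.20556744] [5.00271916e-05 7.08454891e-01 7.05756091e-01 6.99582745e-05]
(array([319.48190476, 303.46666667]), np.int32(525), array([0.4241, 0.3449, 0.1165]))
[320 305]
tip [[319.3040478  257.18874187]]
```

View pics/w11.png

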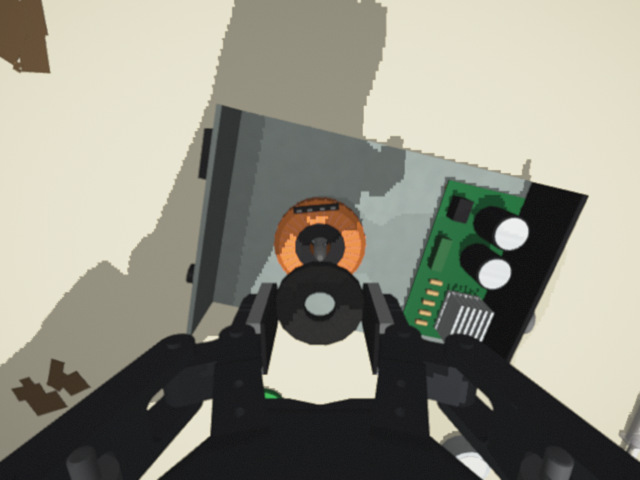

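The view shows the transformer seated with its lugs at the top (318,208), which is +y. The held washer's hole is at (320,303) and the fingers are left and right, clear of the lugs. The stud is visible at about (320,250), just above the washer rim.

```bash
python3 - <<'E'
from h import *
z=np.load("pics/w11.npz"); g=cv2.cvtColor(z["p"],cv2.COLOR_RGB2GRAY); print(np.arange(306,334)); 
for v in range(232,268,2): print(v,g[v,306:334].tolist())
E
```

```text
[306 307 308 309 310 311 312 313 314 315 316 317 318 319 320 321 322 323
 324 325 326 327 328 329 330 331 332 333]
232 [33, 33, 33, 31, 32, 32, 31, 32, 32, 32, 31, 33, 32, 30, 31, 30, 32, 32, 30, 30, 30, 32, 32, 30, 31, 31, 29, 33]
234 [30, 31, 32, 31, 32, 30, 32, 32, 31, 30, 31, 32, 32, 32, 31, 32, 30, 30, 31, 31, 31, 31, 32, 31, 33, 31, 32, 31]
236 [32, 32, 31, 31, 32, 34, 31, 30, 30, 31, 31, 33, 34, 36, 34, 34, 34, 32, 30, 32, 29, 30, 31, 30, 29, 29, 32, 29]
238 [32, 32, 32, 30, 32, 29, 30, 36, 42, 51, 55, 59, 63, 66, 65, 64, 62, 59, 55, 44, 36, 32, 30, 31, 31, 32, 28, 30]
240 [30, 30, 30, 30, 30, 43, 62, 71, 65, 62, 64, 67, 71, 71, 70, 65, 67, 66, 67, 67, 60, 38, 29, 29, 30, 30, 28, 26]
242 [28, 30, 31, 29, 30, 35, 54, 71, 67, 62, 62, 64, 68, 69, 68, 68, 68, 64, 63, 60, 42, 30, 33, 33, 31, 39, 41, 41]
244 [29, 31, 31, 36, 47, 46, 38, 41, 55, 59, 63, 65, 67, 68, 68, 68, 63, 62, 67, 75, 58, 45, 46, 46, 39, 48, 53, 51]
246 [48, 50, 48, 49, 53, 55, 54, 53, 57, 62, 66, 67, 70, 72, 72, 72, 67, 65, 64, 63, 62, 56, 55, 52, 50, 50, 51, 51]
248 [52, 52, 48, 48, 54, 55, 57, 58, 60, 68, 72, 
[... 429 characters left out ...]
1, 50, 50, 49, 50, 52, 52, 60, 69, 76, 87, 103, 109, 111, 107, 94, 81, 74, 65, 55, 51, 50, 52, 51, 51, 51, 51]
258 [51, 50, 50, 50, 50, 51, 51, 51, 51, 58, 71, 94, 107, 112, 112, 113, 103, 80, 63, 56, 52, 50, 52, 50, 51, 51, 51, 51]
260 [51, 50, 52, 51, 49, 49, 48, 46, 45, 47, 49, 60, 80, 91, 93, 88, 73, 56, 51, 49, 49, 49, 50, 49, 50, 51, 51, 51]
262 [46, 44, 39, 35, 33, 30, 25, 26, 27, 28, 26, 28, 28, 33, 33, 26, 26, 28, 27, 27, 27, 30, 30, 30, 33, 37, 41, 47]
264 [27, 27, 26, 28, 27, 27, 26, 25, 26, 27, 25, 26, 26, 23, 26, 28, 24, 27, 25, 26, 26, 25, 26, 24, 25, 24, 26, 28]
266 [26, 29, 27, 31, 30, 31, 30, 34, 32, 33, 34, 32, 30, 32, 31, 31, 34, 33, 34, 33, 35, 34, 33, 30, 33, 28, 26, 27]
```

>>> drive_tool --increments '[{"claw":0.037,"dx":-0.0014,"dy":0,"dz":0.01,"wx":0,"wy":0,"wz":0},{"claw":0.037,"dx":0,"dy":0,"dz":0.02,"wx":0,"wy":0,"wz":0},{"claw":0.037,"dx":0,"dy":0,"dz":0.014,"wx":0,"wy":0,"wz":0},{"claw":0.037,"dx":0,"dy":0,"dz":0.002,"wx":0,"wy":0,"wz":0},{"claw":0.037,"dx":0,"dy":0,"dz":0,"wx":0,"wy":0,"wz":0},{"claw":0.037,"dx":0,"dy":0,"dz":0,"wx":0,"wy":0,"wz":0}]'

```text
t: 25.85
eef_pos: [0.4246, 0.3428, 0.0879]
tool_rot: [-0.0, 0.707, 0.707, 0.0]
contact_force: [-0.3, -0.6, -0.9]
gripper_width: 0.465
grasp_force: 40.5
```

```bash
python3 - <<'E'
from h import *
o=get_obs(); print(o["t"],o["eef_pos"],o["contact_force"])
p,d,C=cam("wrist"); zt=o["eef_pos"][2]-.0171
print(hole(p,C,zt,o["eef_pos"][:2]),proj([[.4241,.3434,.056]],C))
E
```

```text
25.85 [0.42455844 0.34281151 0.08794561] [-0.29736209 -0.56266512 -0.87391249]
(array([319.39845758, 305.97172237]), np.int32(389), array([0.4242, 0.3427, 0.0708])) [[319.14280998 289.79510567]]
```

>>> drive_tool --increments '[{"claw":0.037,"dx":0,"dy":0,"dz":0.005,"wx":0,"wy":0,"wz":0},{"claw":0.037,"dx":0,"dy":0,"dz":0.005,"wx":0,"wy":0,"wz":0},{"claw":0.037,"dx":0,"dy":0,"dz":0.005,"wx":0,"wy":0,"wz":0},{"claw":0.037,"dx":0,"dy":0,"dz":0,"wx":0,"wy":0,"wz":0}]'

```text
t: 26.4
eef_pos: [0.424, 0.3421, 0.0719]
tool_rot: [-0.0, 0.707, 0.707, -0.001]
contact_force: [0.1, -1.1, -0.1]
gripper_width: 0.457
grasp_force: 40.5
```

>>> drive_tool --increments '[{"claw":0.037,"dx":0,"dy":0,"dz":0.005,"wx":0,"wy":0,"wz":0},{"claw":0.037,"dx":0,"dy":0,"dz":0.004,"wx":0,"wy":0,"wz":0},{"claw":0.037,"dx":0,"dy":0,"dz":0.002,"wx":0,"wy":0,"wz":0},{"claw":0.037,"dx":0,"dy":0,"dz":0.001,"wx":0,"wy":0,"wz":0},{"claw":0.037,"dx":0,"dy":0,"dz":0.0005,"wx":0,"wy":0,"wz":0},{"claw":0.037,"dx":0,"dy":0,"dz":0,"wx":0,"wy":0,"wz":0}]'

```text
t: 27.15
eef_pos: [0.4244, 0.3425, 0.0601]
tool_rot: [0.0, 0.707, 0.707, 0.0]
contact_force: [1.2, 0.5, -0.8]
gripper_width: 0.465
grasp_force: 40.5
```

>>> drive_tool --increments '[{"claw":0.037,"dx":0,"dy":0,"dz":0.001,"wx":0,"wy":0,"wz":0},{"claw":0.037,"dx":0,"dy":0,"dz":0.0005,"wx":0,"wy":0,"wz":0},{"claw":0.037,"dx":0,"dy":0,"dz":0,"wx":0,"wy":0,"wz":0}]'

```text
t: 27.52
eef_pos: [0.4244, 0.3425, 0.0591]
tool_rot: [0.0, 0.707, 0.707, 0.0]
contact_force: [-1.4, -2.0, 6.9]
gripper_width: 0.46
grasp_force: 41.2
```

>>> drive_tool --increments '[{"claw":0.046,"dx":0,"dy":0,"dz":0,"wx":0,"wy":0,"wz":0},{"claw":0.056,"dx":0,"dy":0,"dz":0,"wx":0,"wy":0,"wz":0},{"claw":0.056,"dx":0,"dy":0,"dz":0,"wx":0,"wy":0,"wz":0},{"claw":0.056,"dx":0,"dy":0,"dz":0,"wx":0,"wy":0,"wz":0},{"claw":0.056,"dx":0,"dy":0,"dz":-0.02,"wx":0,"wy":0,"wz":0},{"claw":0.056,"dx":0,"dy":0,"dz":-0.04,"wx":0,"wy":0,"wz":0},{"claw":0.056,"dx":0,"dy":0,"dz":-0.02,"wx":0,"wy":0,"wz":0},{"claw":0.067,"dx":-0.05,"dy":0.0155,"dz":0,"wx":0,"wy":0,"wz":0},{"claw":0.067,"dx":-0.05,"dy":0.0155,"dz":0,"wx":0,"wy":0,"wz":0},{"claw":0.067,"dx":-0.05,"dy":0.0155,"dz":0,"wx":0,"wy":0,"wz":0},{"claw":0.067,"dx":-0.05,"dy":0.0155,"dz":0,"wx":0,"wy":0,"wz":0},{"claw":0.067,"dx":-0.05,"dy":0.0155,"dz":0,"wx":0,"wy":0,"wz":0},{"claw":0.067,"dx":-0.05,"dy":0.0155,"dz":0,"wx":0,"wy":0,"wz":0},{"claw":0.067,"dx":-0.05,"dy":0.0155,"dz":0,"wx":0,"wy":0,"wz":0},{"claw":0.067,"dx":-0.05,"dy":0.0155,"dz":0,"wx":0,"wy":0,"wz":0},{"claw":0.067,"dx":-0.05,"dy":0.0155,"dz":0.02,"wx":0,"wy":0,"wz":0},{"claw":0.067,"dx":0,"dy":0,"dz":0.03,"wx":0,"wy":0,"wz":0},{"claw":0.067,"dx":0,"dy":0,"dz":0.01,"wx":0,"wy":0,"wz":0},{"claw":0.067,"dx":0,"dy":0,"dz":0,"wx":0,"wy":0,"wz":0},{"claw":0.067,"dx":0,"dy":0,"dz":0,"wx":0,"wy":0,"wz":0}]'

```text
t: 30.02
eef_pos: [0.5643, -0.1067, 0.0798]
tool_rot: [0.001, 0.707, 0.707, 0.001]
contact_force: [0.3, 0.5, 0.7]
gripper_width: 0.783
grasp_force: 0.0
```

```bash
python3 - <<'E'
from h import *
o=get_obs(); print(o["t"],o["eef_pos"],o["gripper_width"],o["tool_rot"],o["q"][6])
p,d,C=cam("wrist"); np.savez("pics/w12.npz",p=p,d=d,K=C[0],k=C[1],R=C[2],t=C[3])
u,v=proj([[.5643,-.108,.0075]],C)[0].astype(int); print(u,v)
lo=np.array([u-75,v-75]); w=p[v-75:v+75,u-75:u+75]
sat=w.max(2).astype(int)-w.min(2); m=((sat<9)&(w.max(2)>45)).astype(np.uint8); m=cv2.morphologyEx(m,cv2.MORPH_OPEN,np.ones((3,3),np.uint8))
cs,_=cv2.findContours(m,0,1); q=max(cs,key=cv2.contourArea); h=cv2.convexHull(q)[:,0]+lo; X=onplane(h,C,.0075)[:,:2]
s=np.linalg.lstsq(np.c_[2*X,np.ones(len(X))],(X**2).sum(1),rcond=None)[0]; print(s[:2],2*np.sqrt(s[2]+s[:2]@s[:2]),cv2.minEnclosingCircle(X.astype(np.float32)))
sd,d,S=cam("side"); a=cv2.resize(sd[360:460,140:270],(390,300),interpolation=cv2.INTER_CUBIC)
b=np.zeros((300,800,3),np.uint8); b[:,:390]=cv2.convertScaleAbs(a,alpha=1.6); b[:,400:]=cv2.resize(p[120:420,120:520],(400,300)); save("m12.png",b)
E
```

```text
30.025 [ 0.56428522 -0.1066611   0.07977327] 0.7825520057455305 [6.24113719e-04 7.06732476e-01 7.07480345e-01 6.15599326e-04] -0.3483507981017922
319 262
[ 0.56292859 -0.10877765] 0.05387399494179202 ((0.5628919005393982, -0.10872475802898407), 0.027394210919737816)
```

View pics/m12.png

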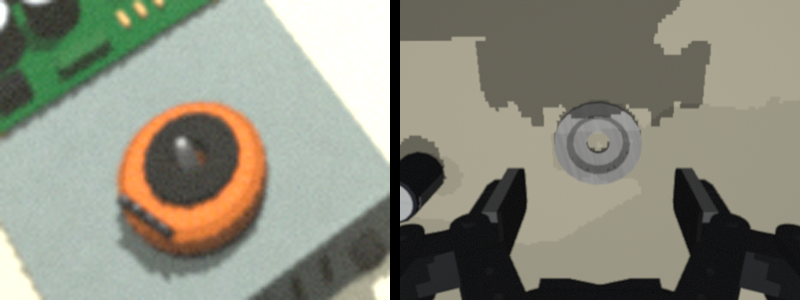

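The left half shows the small washer flat on the transformer around the stud. The right half shows the plate between the pads; its fitted circle has a diameter of 53.9 mm. I'll pick it up.

>>> drive_tool --increments '[{"claw":0.062,"dx":-0.0021,"dy":-0.0014,"dz":0.02,"wx":0,"wy":0,"wz":0},{"claw":0.062,"dx":0,"dy":0,"dz":0.02,"wx":0,"wy":0,"wz":0},{"claw":0.062,"dx":0,"dy":0,"dz":0.012,"wx":0,"wy":0,"wz":0},{"claw":0.062,"dx":0,"dy":0,"dz":0.0048,"wx":0,"wy":0,"wz":0},{"claw":0.06,"dx":0,"dy":0,"dz":0,"wx":0,"wy":0,"wz":0},{"claw":0.048,"dx":0,"dy":0,"dz":0,"wx":0,"wy":0,"wz":0},{"claw":0.048,"dx":0,"dy":0,"dz":0,"wx":0,"wy":0,"wz":0},{"claw":0.048,"dx":0,"dy":0,"dz":0,"wx":0,"wy":0,"wz":0}]' --newtons 40

```text
t: 31.12
eef_pos: [0.5625, -0.1096, 0.0224]
tool_rot: [0.0, 0.707, 0.707, 0.0]
contact_force: [-1.6, 1.6, 5.6]
gripper_width: 0.599
grasp_force: 42.1
```

>>> drive_tool --increments '[{"claw":0.048,"dx":0,"dy":0,"dz":-0.02,"wx":0,"wy":0,"wz":0},{"claw":0.048,"dx":0,"dy":0,"dz":-0.04,"wx":0,"wy":0,"wz":0},{"claw":0.048,"dx":0,"dy":0,"dz":-0.05,"wx":0,"wy":0,"wz":0},{"claw":0.048,"dx":0.026,"dy":-0.008,"dz":0,"wx":0,"wy":0,"wz":0},{"claw":0.048,"dx":0.05,"dy":-0.0153,"dz":0,"wx":0,"wy":0,"wz":0},{"claw":0.048,"dx":0.05,"dy":-0.0153,"dz":0,"wx":0,"wy":0,"wz":0},{"claw":0.048,"dx":0.05,"dy":-0.0153,"dz":0,"wx":0,"wy":0,"wz":0},{"claw":0.048,"dx":0.05,"dy":-0.0153,"dz":0,"wx":0,"wy":0,"wz":0},{"claw":0.048,"dx":0.05,"dy":-0.0153,"dz":0,"wx":0,"wy":0,"wz":0},{"claw":0.048,"dx":0.05,"dy":-0.0153,"dz":0,"wx":0,"wy":0,"wz":0},{"claw":0.048,"dx":0.05,"dy":-0.0153,"dz":0,"wx":0,"wy":0,"wz":0},{"claw":0.048,"dx":0.05,"dy":-0.0153,"dz":0,"wx":0,"wy":0,"wz":0},{"claw":0.048,"dx":0.026,"dy":-0.008,"dz":0,"wx":0,"wy":0,"wz":0},{"claw":0.048,"dx":0,"dy":0,"dz":0,"wx":0,"wy":0,"wz":0},{"claw":0.048,"dx":0,"dy":0,"dz":0,"wx":0,"wy":0,"wz":0}]'

```text
t: 33.0
eef_pos: [0.4245, 0.3412, 0.132]
tool_rot: [0.001, 0.708, 0.707, -0.0]
contact_force: [-0.1, -0.3, -0.1]
gripper_width: 0.594
grasp_force: 42.0
```

```bash
cat > pl.py <<'E'
from h import *
o=get_obs(); print(o["t"],o["eef_pos"],o["gripper_width"],o["tool_rot"],o["contact_force"])
p,d,C=cam("wrist"); zt=o["eef_pos"][2]-.0224+.0075
u,v=proj([[*o["eef_pos"][:2],zt]],C)[0].astype(int)
# metal by depth: points close to the plate's height, between the fingers
V,U=np.mgrid[v-70:v+71,u-70:u+71]; z=d[V,U]; r,org=rays(np.c_[U.ravel(),V.ravel()],C); X=org+r*z.ravel()[:,None]; Q=X-o["eef_pos"]
k=(abs(X[:,2]-zt+.004)<.009)&(np.hypot(Q[:,0],Q[:,1])<.0295)
m=k.reshape(V.shape).astype(np.uint8); cs,hi=cv2.findContours(m,cv2.RETR_CCOMP,cv2.CHAIN_APPROX_NONE)
i=[j for j in range(len(cs)) if hi[0][j][3]>=0 and cv2.contourArea(cs[j])>60]
for j in i:
    q=cs[j][:,0]+[u-70,v-70]; e=cv2.fitEllipse(q.astype(np.float32)); print("hole px",e[0],e[1],"at top of web",onplane([e[0]],C,zt-.0045)[0])
top=X[k&(X[:,2]>zt-.002)]; A=np.c_[top[:,:2]-top[:,:2].mean(0),np.ones(len(top))]; print("plane",len(top),np.linalg.lstsq(A,top[:,2],rcond=None)[0], "zt",zt)
E
python3 pl.py
```

```text
33.0 [0.42454611 0.34118059 0.13203126] 0.5937823141172264 [ 5.55084262e-04  7.07637275e-01  7.06575650e-01 -1.71543101e-04] [-0.06382392 -0.29227192 -0.08693789]
hole px (319.4610595703125, 301.9270324707031) (24.351308822631836, 30.918485641479492) at top of web [0.42424282 0.34184387 0.11263126]
plane 6325 [0.00084342 0.00470256 0.11740109] zt 0.11713125531392438
```

>>> drive_tool --increments '[{"claw":0.048,"dx":0.0018,"dy":0,"dz":0.01,"wx":0,"wy":0,"wz":0},{"claw":0.048,"dx":0,"dy":0,"dz":0.02,"wx":0,"wy":0,"wz":0},{"claw":0.048,"dx":0,"dy":0,"dz":0.013,"wx":0,"wy":0,"wz":0},{"claw":0.048,"dx":0,"dy":0,"dz":0.002,"wx":0,"wy":0,"wz":0},{"claw":0.048,"dx":0,"dy":0,"dz":0,"wx":0,"wy":0,"wz":0},{"claw":0.048,"dx":0,"dy":0,"dz":0,"wx":0,"wy":0,"wz":0}]'

```text
t: 33.8
eef_pos: [0.4242, 0.3445, 0.0871]
tool_rot: [0.0, 0.707, 0.707, 0.0]
contact_force: [-0.6, -0.7, -0.7]
gripper_width: 0.597
grasp_force: 42.0
```

```bash
python3 pl.py
```

```text
33.8 [0.42424712 0.34449009 0.08713445] 0.5974660532453175 [1.43288718e-05 7.07290765e-01 7.06922606e-01 4.49705210e-04] [-0.59691017 -0.74858696 -0.71010045]
hole px (319.44140625, 301.934814453125) (24.349905014038086, 30.877534866333008) at top of web [0.42393583 0.34518144 0.06773445]
plane 6357 [0.00101091 0.00599596 0.07251596] zt 0.07223444660243045
```

>>> drive_tool --increments '[{"claw":0.048,"dx":-0.0014,"dy":0,"dz":0.003,"wx":0,"wy":0,"wz":0},{"claw":0.048,"dx":0,"dy":0,"dz":0.004,"wx":0,"wy":0,"wz":0},{"claw":0.048,"dx":0,"dy":0,"dz":0.004,"wx":0,"wy":0,"wz":0},{"claw":0.048,"dx":0,"dy":0,"dz":0.003,"wx":0,"wy":0,"wz":0},{"claw":0.048,"dx":0,"dy":0,"dz":0,"wx":0,"wy":0,"wz":0}]'

```text
t: 34.48
eef_pos: [0.4239, 0.3426, 0.0724]
tool_rot: [-0.0, 0.707, 0.707, -0.0]
contact_force: [-0.2, -0.9, -0.2]
gripper_width: 0.598
grasp_force: 42.0
```

```bash
python3 pl.py
```

```text
34.475 [0.42385619 0.34262423 0.07236499] 0.5975559744210788 [-4.26919473e-05  7.07276622e-01  7.06936843e-01 -2.78767825e-04] [-0.17711552 -0.94670451 -0.23368016]
hole px (319.26434326171875, 302.55462646484375) (22.44736099243164, 29.841991424560547) at top of web [0.42344142 0.34297934 0.05296499]
plane 6424 [0.00046809 0.0043325  0.05772324] zt 0.0574649903503193
```

Bottom is at 50 mm around the stud tip with no contact. I'll continue down.

>>> drive_tool --increments '[{"claw":0.048,"dx":0.0004,"dy":0.0004,"dz":0.003,"wx":0,"wy":0,"wz":0},{"claw":0.048,"dx":0,"dy":0,"dz":0.002,"wx":0,"wy":0,"wz":0},{"claw":0.048,"dx":0,"dy":0,"dz":0.001,"wx":0,"wy":0,"wz":0},{"claw":0.048,"dx":0,"dy":0,"dz":0.001,"wx":0,"wy":0,"wz":0},{"claw":0.048,"dx":0,"dy":0,"dz":0,"wx":0,"wy":0,"wz":0}]'

```text
t: 35.15
eef_pos: [0.4244, 0.3431, 0.0656]
tool_rot: [-0.0, 0.707, 0.707, -0.0]
contact_force: [0.6, -0.2, -0.6]
gripper_width: 0.596
grasp_force: 42.0
```

>>> drive_tool --increments '[{"claw":0.048,"dx":0,"dy":0,"dz":0.0008,"wx":0,"wy":0,"wz":0},{"claw":0.048,"dx":0,"dy":0,"dz":0.0007,"wx":0,"wy":0,"wz":0},{"claw":0.048,"dx":0,"dy":0,"dz":0,"wx":0,"wy":0,"wz":0}]'

```text
t: 35.52
eef_pos: [0.4245, 0.3431, 0.0644]
tool_rot: [0.0, 0.707, 0.707, 0.0]
contact_force: [-0.9, -0.6, 2.9]
gripper_width: 0.593
grasp_force: 42.3
```

>>> drive_tool --increments '[{"claw":0.056,"dx":0,"dy":0,"dz":0.0003,"wx":0,"wy":0,"wz":0},{"claw":0.066,"dx":0,"dy":0,"dz":0,"wx":0,"wy":0,"wz":0},{"claw":0.07,"dx":0,"dy":0,"dz":0,"wx":0,"wy":0,"wz":0},{"claw":0.07,"dx":0,"dy":0,"dz":0,"wx":0,"wy":0,"wz":0},{"claw":0.07,"dx":0,"dy":0,"dz":-0.02,"wx":0,"wy":0,"wz":0},{"claw":0.07,"dx":0,"dy":0,"dz":-0.04,"wx":0,"wy":0,"wz":0},{"claw":0.07,"dx":0,"dy":0,"dz":-0.05,"wx":0,"wy":0,"wz":0},{"claw":0.07,"dx":0,"dy":0,"dz":0,"wx":0,"wy":0,"wz":0},{"claw":0.07,"dx":0,"dy":0,"dz":0,"wx":0,"wy":0,"wz":0}]'

```text
t: 36.65
eef_pos: [0.4245, 0.3429, 0.1745]
tool_rot: [0.0, 0.707, 0.707, 0.0]
contact_force: [-0.2, -0.5, 0.2]
gripper_width: 0.821
grasp_force: 0.0
```

```bash
python3 - <<'E'
from h import *
o=get_obs(); print(o["t"],o["eef_pos"])
p,d,C=cam("wrist"); u,v=proj([[.4243,.3436,.045]],C)[0].astype(int)
V,U=np.mgrid[v-70:v+71,u-70:u+71]; r,org=rays(np.c_[U.ravel(),V.ravel()],C); X=org+r*d[V,U].ravel()[:,None]
t=X[(abs(X[:,2]-.0495)<.004)&(np.hypot(X[:,0]-.4243,X[:,1]-.3436)<.033)]; g=t[(np.hypot(*(t[:,:2]-t[:,:2].mean(0)).T)>.018)]
A=np.c_[g[:,:2]-g[:,:2].mean(0),np.ones(len(g))]; print("rim n",len(g),"centre",cv2.minEnclosingCircle(t[:,:2].astype(np.float32)),"plane",np.linalg.lstsq(A,g[:,2],rcond=None)[0])
st=X[X[:,2]>.053]; print("stud",len(st),st.mean(0),st[:,2].max())
s,_,S=cam("side"); k=orange(s); k[:330]=0; print(k.sum())
E
```

```text
36.65 [0.42450461 0.34287768 0.17454762]
rim n 2137 centre ((0.423822820186615, 0.3429411053657532), 0.027372824028134346) plane [-0.00019823  0.00086858  0.04987908]
stud 129 [0.42420121 0.38964435 0.20076837] 0.2926991736150139
311
```

The rim is level at 49.9 mm, against an expected 49.5 mm, so the stack is fully seated. The gripper is clear.

```bash
python3 -c "
from station import *
print(hand_in())"
```

```text
the job is handed in; nothing more can be done
None
```

I mounted all four parts on the stud in the order asked, with the transformer's lugs up and lowered gently in the grip, and handed the job in at about 37 s; the plate's rim measured level at 49.9 mm (49.5 mm expected), and the heat sink, tin and capacitor were not touched.

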